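# Close and lock reconditioned pneumatic valves

### The job

Close up the three to five rebuilt valves on the bench: first, with empty fingers, gently press every blue cover fully home by its red pad (never leaning on a valve with the fingers harder than 40 N), leaving the screws alone. Only then take the red-handled driver from its stand and with it turn each valve's brass screw clockwise a quarter turn to its stop, so that the slot lies square across the valve. Finally hang the driver back upright in its stand; keep the valves upright on the bench and leave everything else where it is.

Things in the scene. Friction and masses are not known exactly. Their poses are not given: they have to be found in the camera images.
- valve1: loose valve, 0.9 kg, may be absent: metal body 84 (its x) x 46 (y) x 40 mm high; origin at the centre of its underside, z up. On it a blue cover 84 x 46 x 10 mm with a red press pad, 22 mm across, 3 mm high, centred 22 mm from the valve's centre along its -x, its top 61 mm above the bench with the cover up, 53 mm with it home
- cover1 (a joint): how far valve 1's blue cover is pushed down, m: 0 standing proud (8 mm gap that shows the yellow seal), 0.008 fully home; about 5 N pushes it, and it stays where it is left
- screw1 (a joint): turn of valve 1's screw, rad (brass head 23 mm across, on the cover 22 mm from the valve's centre along its +x; top 67 mm above the bench with the cover up, 59 mm home; slot 8 mm wide, 7 mm deep, right across it), growing clockwise seen from above: 0 = open, slot along the valve's length; 1.57 = locked at its stop, slot square across; 0.06 N m turns it
- valve2: loose valve, 0.9 kg, may be absent: metal body 84 (its x) x 46 (y) x 40 mm high; origin at the centre of its underside, z up. On it a blue cover 84 x 46 x 10 mm with a red press pad, 22 mm across, 3 mm high, centred 22 mm from the valve's centre along its -x, its top 61 mm above the bench with the cover up, 53 mm with it home
- cover2 (a joint): how far valve 2's blue cover is pushed down, m: 0 standing proud (8 mm gap that shows the yellow seal), 0.008 fully home; about 5 N pushes it, and it stays where it is left
- screw2 (a joint): turn of valve 2's screw, rad (brass head 23 mm across, on the cover 22 mm from the valve's centre along its +x; top 67 mm above the bench with the cover up, 59 mm home; slot 8 mm wide, 7 mm deep, right across it), growing clockwise seen from above: 0 = open, slot along the valve's length; 1.57 = locked at its stop, slot square across; 0.06 N m turns it
- valve3: loose valve, 0.9 kg, may be absent: metal body 84 (its x) x 46 (y) x 40 mm high; origin at the centre of its underside, z up. On it a blue cover 84 x 46 x 10 mm with a red press pad, 22 mm across, 3 mm high, centred 22 mm from the valve's centre along its -x, its top 61 mm above the bench with the cover up, 53 mm with it home
- cover3 (a joint): how far valve 3's blue cover is pushed down, m: 0 standing proud (8 mm gap that shows the yellow seal), 0.008 fully home; about 5 N pushes it, and it stays where it is left
- screw3 (a joint): turn of valve 3's screw, rad (brass head 23 mm across, on the cover 22 mm from the valve's centre along its +x; top 67 mm above the bench with the cover up, 59 mm home; slot 8 mm wide, 7 mm deep, right across it), growing clockwise seen from above: 0 = open, slot along the valve's length; 1.57 = locked at its stop, slot square across; 0.06 N m turns it
- valve4: loose valve, 0.9 kg, may be absent: metal body 84 (its x) x 46 (y) x 40 mm high; origin at the centre of its underside, z up. On it a blue cover 84 x 46 x 10 mm with a red press pad, 22 mm across, 3 mm high, centred 22 mm from the valve's centre along its -x, its top 61 mm above the bench with the cover up, 53 mm with it home
- cover4 (a joint): how far valve 4's blue cover is pushed down, m: 0 standing proud (8 mm gap that shows the yellow seal), 0.008 fully home; about 5 N pushes it, and it stays where it is left
- screw4 (a joint): turn of valve 4's screw, rad (brass head 23 mm across, on the cover 22 mm from the valve's centre along its +x; top 67 mm above the bench with the cover up, 59 mm home; slot 8 mm wide, 7 mm deep, right across it), growing clockwise seen from above: 0 = open, slot along the valve's length; 1.57 = locked at its stop, slot square across; 0.06 N m turns it
- valve5: loose valve, 0.9 kg, may be absent: metal body 84 (its x) x 46 (y) x 40 mm high; origin at the centre of its underside, z up. On it a blue cover 84 x 46 x 10 mm with a red press pad, 22 mm across, 3 mm high, centred 22 mm from the valve's centre along its -x, its top 61 mm above the bench with the cover up, 53 mm with it home
- cover5 (a joint): how far valve 5's blue cover is pushed down, m: 0 standing proud (8 mm gap that shows the yellow seal), 0.008 fully home; about 5 N pushes it, and it stays where it is left
- screw5 (a joint): turn of valve 5's screw, rad (brass head 23 mm across, on the cover 22 mm from the valve's centre along its +x; top 67 mm above the bench with the cover up, 59 mm home; slot 8 mm wide, 7 mm deep, right across it), growing clockwise seen from above: 0 = open, slot along the valve's length; 1.57 = locked at its stop, slot square across; 0.06 N m turns it
- driver: loose flat-blade driver 86 mm tall, 0.09 kg; origin at the bottom centre of the blade, z up along the tool. Blade 18 (its x) x 4 (its y) mm, 14 mm tall; thin shaft; dark collar 40 mm across from 34 to 38 mm; above it a red flat handle 32 (x) x 20 (y) mm, from 38 to 86 mm: grasp it across the 20 mm
- stand: fixed grey block 70 x 70 x 42 mm, origin at the centre of its underside; a 24 mm square hole runs through its middle, in which the driver's shaft hangs upright, the collar resting on the block's top (driver's origin then 8 mm above the bench)
- yellow_bin: bystander: yellow open parts bin 100 x 70 x 45 mm; origin at the centre of its underside
- red_pot: bystander: red pot 64 mm across, 55 mm high; origin at the centre of its underside
- ball_valve: bystander: brass ball valve with blue lever, 95 mm long; origin at the centre of its underside
- tube_cutter: bystander: blue tube cutter 70 x 22 x 20 mm; origin at the centre of its underside
- mount_plate: bystander: flat steel plate 80 x 30 x 6 mm; origin at the centre of its underside
- coupling: bystander: upright brass coupling 26 mm across, 50 mm high; origin at the centre of its underside
Mind the look-alikes: they are no part of the job. Leave any brown look-alike of the stand alone. Leave any turquoise look-alike of the valve3 alone.

How it is judged:
On the way, in this order (a step that is already met when the one before it is completed fails the run):
1. every cover is home, all screws still open and the driver still in its stand (value of joint each of cover1, cover2, cover3, cover4, cover5 above 0.0064 m and value of joint each of screw1, screw2, screw3, screw4, screw5 below 0.6 rad and horizontal distance between driver and stand below 0.008 m and height (world z) of driver below 0.012 m and angle between driver's own z axis and vertical below 0.12 rad), for 0.2 s.
2. the driver is lifted out of its stand, covers home and screws still open (height (world z) of driver above 0.03 m and value of joint each of cover1, cover2, cover3, cover4, cover5 above 0.0064 m and value of joint each of screw1, screw2, screw3, screw4, screw5 below 0.6 rad), for 0.1 s.
3. every screw is turned to its stop, the driver out of its stand (value of joint each of screw1, screw2, screw3, screw4, screw5 above 1.3 rad and height (world z) of driver above 0.03 m), for 0.1 s.
At the end, for the whole second after the job is handed in: Every valve present stands upright on the bench (tilt under 0.1 rad), its cover at least 6.4 mm down and its screw turned past 1.3 rad; the driver hangs in its stand within 8 mm of the middle, its origin below 12 mm, tilt under 0.12 rad; all at rest (value of joint each of cover1, cover2, cover3, cover4, cover5 above 0.0064 m and value of joint each of screw1, screw2, screw3, screw4, screw5 above 1.3 rad and angle between each of valve1, valve2, valve3, valve4, valve5's own z axis and vertical below 0.1 rad and height (world z) of each of valve1, valve2, valve3, valve4, valve5 below 0.01 m and horizontal distance between driver and stand below 0.008 m and height (world z) of driver below 0.012 m and angle between driver's own z axis and vertical below 0.12 rad and linear speed of each of driver, valve1, valve2, valve3, valve4, valve5 below 0.03 m/s); the robot touches nothing.
It fails at once if the fingers lean on a valve harder than 40 N (contact force between the fingers and valve1 above 40 N or contact force between the fingers and valve2 above 40 N or contact force between the fingers and valve3 above 40 N or contact force between the fingers and valve4 above 40 N or contact force between the fingers and valve5 above 40 N).
It fails at once if a valve is tipped over (angle between any of valve1, valve2, valve3, valve4, valve5's own z axis and vertical above 0.5 rad).
It fails at once if another thing on the bench is displaced by more than 6 cm (distance of any of yellow_bin, red_pot, ball_valve, tube_cutter, mount_plate, coupling from where it was at the start of the episode above 0.06 m).
Of valve1, valve2, valve3, valve4, valve5 only 3 to 5 are there at a start; the rules pass over those that are not, and their reading is None.
At some moment in a run one of valve1, valve2, valve3, valve4, valve5 may be knocked a few centimetres aside while the robot is not near it.
Once in a run the grip may slacken for a moment while it holds something.
It also fails if it takes over 210 s, if anything falls off the work surface, if the arm or the gripper's body presses on something with over 40 N, if the wrist force passes 120 N, or if a joint passes its speed limit or range.

### The arm

A 7-joint arm with a two-finger parallel gripper is mounted at the origin on the work surface. World frame = base frame: x ahead of the robot, y to its left, z up, the work surface at z = 0. Lengths are in m, angles in rad, forces in N, time in s.
With the tool pointing down it reaches from about 0.35 to 0.9 m from the base axis. Payload 7.2 kg.
Tool frame: the origin (TCP) lies midway between the tips of the shut fingers; the grasp point (between the pads) lies 19 mm behind it (bot.hold_point_z is the distance from the TCP to the grasp point, in m); y points along the fingers, z is the direction in which the jaws open and shut, and the axes are right-handed (so a half turn about y gives the same grasp; the last joint's range is limited). The gripper opens to 88 mm and grips with 3 to 60 N. Pads are 20 mm wide; open, the fingers measure 115 mm over their backs; the gripper's body (75 mm by 178 mm) begins 61 mm behind the grasp point.
Start: joints at [1.277, 0.411, -0.013, 1.596, 0.006, 1.134, -0.082], TCP at [0.14, -0.609, 0.223] pointing down, gripper open.
Joint ranges: [-2.95, 2.95], [-0.29, 1.99], [-1.47, 1.44], [0.14, 2.54], [-1.03, 4.17], [0.13, 1.85], [-2.86, 2.86]. Speed limits (rad/s): [2.39, 2.39, 3.01, 3.01, 3.14, 3.14, 3.14].

### API

Orientations are given as a rotation vector (axis times angle).
In Python, from rig import readout, eyes, bot gives the robot as it stands.
- The arm moves only by the tool step_arm, never from a script. Its argument "commands" is text: rows parted by semicolons, each of 5 numbers parted by spaces: the shift along the tool's x, y, z in mm, then the turn about the tool's y in rad, then the opening in per cent of the stroke, from 0 (shut) to 100 (fully open). A call has exactly 8 rows; each row shifts and turns the commanded pose from where the row before left it, along the tool's axes as they then stand; what a row does not reach is not made up. A row lasts 1/12 s, in which the tool goes at most 41.7 mm and 7.16 degrees, less where a joint would pass 70% of its speed; a pose out of reach is approached as far as the arm can. A call with a gripper value outside its range is refused whole. The fingers move at their own pace and stop on an object; "newtons" is the grip in N (left out, the last holds). Time passes only in rows, so rows that do not move let the fingers close, or fill a call up. It gives the time, the measured TCP pose, the force and the opening at its end, in the units of the state.
- readout.sense(): the state, without advancing time (a new reading comes with each control period).
- eyes.camera(name): name is "side" or "top"; returns the picture (400x640x3 uint8, blue, green, red); there is no depth.
- eyes.calibration(name): a dict with "fx", "fy", "cx", "cy" (pixels), "xyz" and "rotation" of the camera in the world. Camera axes: x right, y down, z forward; pixel columns grow to the right and rows downward; lengths in m; the calibration is good to about 2 mm. A picture is of the moment at which its call begins. calibration takes no time and is no camera call.
- bot.close_job(): hands the job in, once; it reports no verdict.
The state is a dict: "time": time; "q": joint angles; "dq": joint speeds; "effort": joint torques, N m; "tcp_pos": TCP position; "eef_rot": TCP orientation; "force": force on the tool from outside, world axes, zero at the start; "torque": the same for the moment, N m; "width": finger opening in m.
Only numpy, scipy, OpenCV 4.12 (cv2) and the standard library are available. Lean on these libraries where they do the work, as an engineer would, in place of code of your own. Each camera call takes 0.05 s, during which the arm holds its last target.

## Working session

There is one attempt and no reset: what is moved stays moved. The work goes in short steps, Python scripts to look and compute and a tool call to move; the robot and the scene stay as the last step left them, time stands still between calls to the robot, and variables do not carry over. Pictures are saved under pics/ and viewed, and the job is handed in when it is done.

Besides the shell and the picture viewer there is one more tool, called after "Call:" as name(argument=value, ...) on one line, values as JSON. step_arm: Moves the arm, as the interface text tells. Its arguments: {"type":"object","properties":{"commands":{"type":"string"},"newtons":{"type":"number"}},"required":["commands"]}

```bash
ls; mkdir -p pics
python3 - <<'E'
from rig import readout, eyes, bot
import cv2,json
for n in ("top","side"):
    im=eyes.camera(n); cv2.imwrite(f"pics/{n}0.png",im); print(n,eyes.calibration(n))
print(readout.sense()); print(bot.hold_point_z)
E
```

```text
pics
top {'fx': 510.74561801579813, 'fy': 510.74561801579813, 'cx': 319.3211281253004, 'cy': 196.0564575856572, 'xyz': array([0.46421824, 0.00852227, 1.26497202]), 'rotation': array([-2.19400977,  2.12780666, -0.18417192])}
side {'fx': 373.7328501337716, 'fy': 373.7328501337716, 'cx': 324.97207902250005, 'cy': 196.55411862495095, 'xyz': array([0.38064798, 0.50514345, 0.72906563]), 'rotation': array([-0.57411705,  2.75204866, -1.04974021])}
{'time': 0.1, 'q': array([ 1.27680189,  0.4118416 , -0.01273508,  1.59691848,  0.0055904 ,
        1.13431551, -0.08221891]), 'dq': array([-0.00180024, -0.00259828,  0.00151413, -0.00217203, -0.00032055,
       -0.00044798, -0.00226662]), 'effort': array([ 3.40539220e-03, -5.89091277e+01,  6.44104164e-01, -2.91709131e+01,
       -5.37966820e-02,  1.45023348e-02,  4.32538843e-05]), 'tcp_pos': array([ 0.13980578, -0.60870746,  0.22189668]), 'eef_rot': array([-0.23860935,  2.1035247 , -2.10050715]), 'force': array([ 0.49618282,  0.0206939 , -1.04869074]), 'torque': array([-0.00659667, -0.03966974, -0.01191475]), 'width': 0.08780080727774671}
0.0187
```

View pics/top0.png

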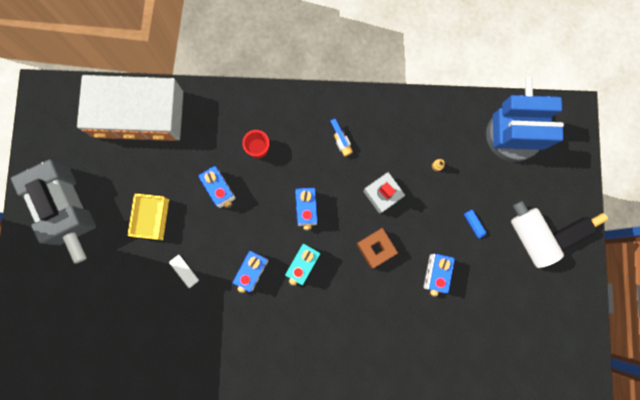

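View pics/side0.png

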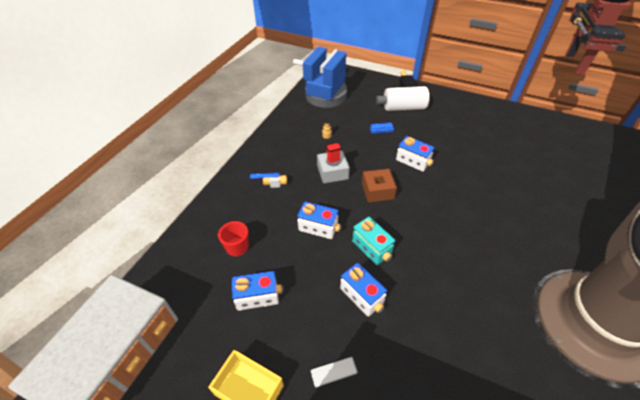

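```bash
cat > h.py <<'E'
import numpy as np, cv2
from scipy.spatial.transform import Rotation as R
from rig import readout, eyes, bot
def ray(n,uv):
    c=eyes.calibration(n); M=R.from_rotvec(c["rotation"]).as_matrix()
    d=M@np.array([(uv[0]-c["cx"])/c["fx"],(uv[1]-c["cy"])/c["fy"],1.]); return np.array(c["xyz"]),d
def plane(n,uv,z):
    o,d=ray(n,uv); return o+d*(z-o[2])/d[2]
def proj(n,p):
    c=eyes.calibration(n); M=R.from_rotvec(c["rotation"]).as_matrix()
    q=M.T@(np.array(p)-np.array(c["xyz"])); return np.array([c["fx"]*q[0]/q[2]+c["cx"],c["fy"]*q[1]/q[2]+c["cy"]])
def tri(a,b):
    o1,d1=ray("top",a);o2,d2=ray("side",b)
    s=np.linalg.lstsq(np.c_[d1,-d2],o2-o1,rcond=None)[0]
    p=o1+s[0]*d1;q=o2+s[1]*d2
    return (p+q)/2,np.linalg.norm(p-q)
def blobs(im,kind,amin=8):
    h=cv2.cvtColor(im,cv2.COLOR_BGR2HSV); H,S,V=cv2.split(h)
    m={"red":((H<8)|(H>172))&(S>150)&(V>90),"blue":(H>105)&(H<122)&(S>120)&(V>80),"brass":(H>9)&(H<26)&(S>70)&(V>100)}[kind].astype(np.uint8)
    n,l,st,c=cv2.connectedComponentsWithStats(m)
    return [(c[i].round(1),int(st[i,4])) for i in range(1,n) if st[i,4]>=amin],l
def snap(tag,box=None,k=1,names=("top","side")):
    out=[]
    for n in names:
        im=eyes.camera(n); cv2.imwrite(f"pics/{n}_{tag}_raw.png",im); out.append(im)
    return out
E
python3 - <<'E'
from h import *
np.set_printoptions(precision=4,suppress=True)
s=readout.sense(); print(R.from_rotvec(s["eef_rot"]).as_matrix())
t=cv2.imread("pics/top0.png"); sd=cv2.imread("pics/side0.png")
for n,im,z in(("top",t,.061),("side",sd,.061)):
    for k in("red","brass"):
        b,_=blobs(im,k)
        for c,a in b:
            p=plane(n,c,.061 if k=="red" else .067)
            if a<400 and abs(p[0])<1: print(n,k,c,a,p)
cv2.imwrite("pics/topc.png",cv2.resize(t[120:310,180:480],None,fx=2.6,fy=2.6,interpolation=cv2.INTER_CUBIC))
cv2.imwrite("pics/sidec.png",cv2.resize(sd[120:320,220:460],None,fx=3,fy=3,interpolation=cv2.INTER_CUBIC))
E
```

```text
[[-0.9746 -0.0004  0.2239]
 [-0.2239  0.0014 -0.9746]
 [ 0.0001 -1.     -0.0014]]
top red [386.6 190.2] 143 [ 0.6557 -0.1844  0.061 ]
top red [219.6 192.8] 46 [0.6363 0.2129 0.061 ]
top red [306.5 214.4] 50 [0.5914 0.0055 0.061 ]
top red [297.9 272.1] 45 [0.4557 0.0212 0.061 ]
top red [244.8 279.2] 51 [0.436  0.1436 0.061 ]
top red [440.2 282.3] 49 [ 0.4415 -0.3126  0.061 ]
top brass [335.4 136.2] 22 [ 0.7825 -0.0581  0.067 ]
top brass [346.6 151. ] 70 [ 0.7469 -0.0859  0.067 ]
top brass [437.9 164.3] 133 [ 0.722  -0.3069  0.067 ]
top brass [212.6 176.1] 32 [0.6748 0.2306 0.067 ]
top brass [207.8 177.9] 24 [0.6701 0.2416 0.067 ]
top brass [302.9 195.7] 27 [0.635  0.0155 0.067 ]
top brass [307.9 196.4] 30 [0.6337 0.0036 0.067 ]
top brass [227.3 203.3] 39 [0.6111 0.1925 0.067 ]
top brass [599.2 219.2] 148 [ 0.6014 -0.6955  0.067 ]
top brass [306.9 226.5] 37 [0.5622 0.0037 0.067 ]
top brass [304.9 254.1] 29 [0.4977 0.0063 0.067 ]
top brass [309.3 257. ] 33 [ 0.4913 -0.0042  0.067 ]
top brass [254.  262.5] 62 [0.4749 0.1235 0.067 ]
top brass [443.9 264. ] 70 [ 0.4842 -0.32    0.067 ]
top
[... 970 characters left out ...]
81 -0.2661  0.067 ]
side brass [409.7 140.5] 56 [ 0.482  -0.3196  0.067 ]
side brass [429.6 161.6] 37 [ 0.4127 -0.2577  0.067 ]
side brass [282.8 179.4] 72 [ 0.7309 -0.0474  0.067 ]
side brass [265.7 181. ] 52 [ 0.7668 -0.0256  0.067 ]
side brass [308.7 208.8] 74 [0.6321 0.0125 0.067 ]
side brass [367.4 225.3] 91 [0.4924 0.0034 0.067 ]
side brass [336.6 227. ] 46 [0.5533 0.0352 0.067 ]
side brass [386.5 256.1] 53 [0.4296 0.0635 0.067 ]
side brass [629.6 265.4] 180 [-0.0334 -0.1147  0.067 ]
side brass [356.2 273.7] 108 [0.473  0.1277 0.067 ]
side brass [241.9 284.2] 118 [0.6703 0.2394 0.067 ]
side brass [278.9 288.4] 45 [0.5996 0.2183 0.067 ]
side brass [378.3 307. ] 65 [0.4103 0.1775 0.067 ]
```

View pics/topc.png

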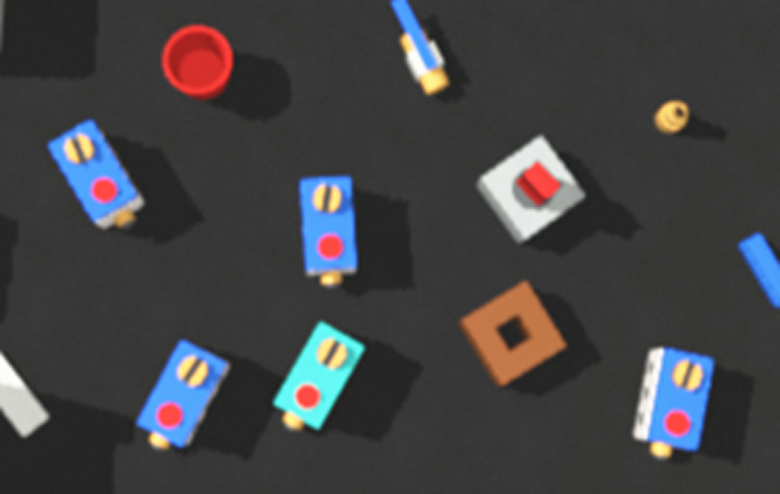

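View pics/sidec.png

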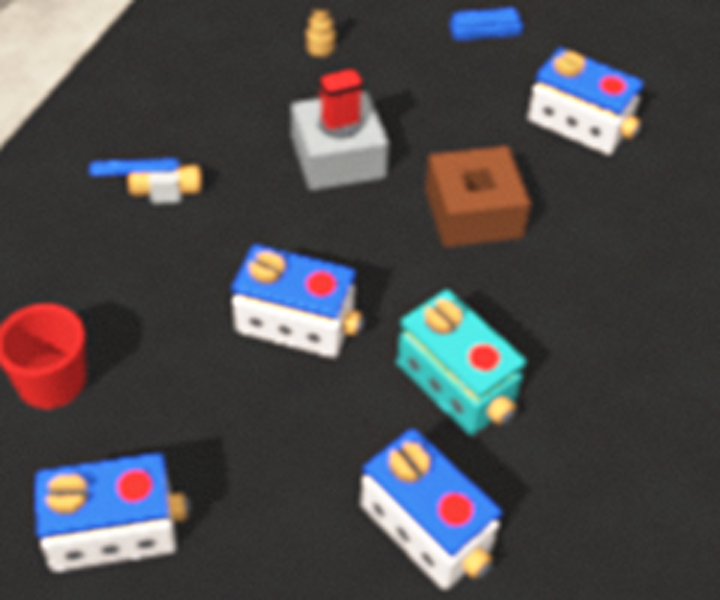

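Run:
```python
from h import *
np.set_printoptions(precision=4,suppress=True)
P=[((219.6,192.8),(264.5,281.4)),((306.5,214.4),(326.5,214.1)),((244.8,279.2),(371.4,289.2)),((440.2,282.3),(423.6,148.)),((297.9,272.1),(381,238.8))]
for a,b in P:print(tri(a,b))
sd=cv2.imread("pics/side0.png")
cv2.imwrite("pics/sidec2.png",cv2.resize(sd[190:310,225:400],None,fx=4.5,fy=4.5,interpolation=cv2.INTER_CUBIC))
```

```text
(array([0.6361, 0.213 , 0.0593]), np.float64(0.0008628826509499681))
(array([0.591 , 0.0054, 0.06  ]), np.float64(0.0010177748763785023))
(array([0.4353, 0.1437, 0.0591]), np.float64(0.001294980209518555))
(array([ 0.4409, -0.3131,  0.0596]), np.float64(0.0012067183721823677))
(array([0.455 , 0.0211, 0.0598]), np.float64(0.0014490176014382923))
```

View pics/sidec2.png

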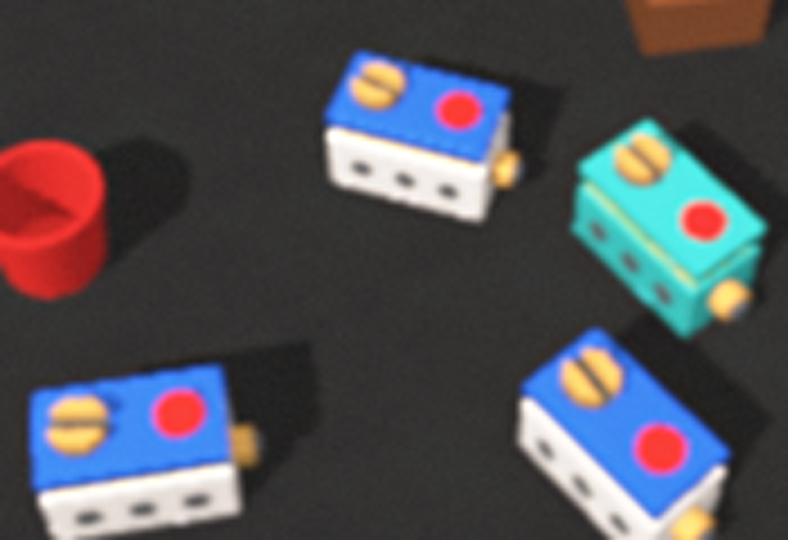

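Call:
step_arm(commands="-34 0 -21 0 0;-34 0 -21 0 0;-34 0 -21 0 0;-34 0 -21 0 0;-34 0 -21 0 0;-34 0 -21 0 0;-34 0 -21 0 0;-34 0 -21 0 0", newtons=20)

```text
time: 0.77
tcp_pos: [0.3683, -0.3828, 0.2225]
eef_rot: [-0.238, 2.102, -2.102]
force: [0.5, 0.0, 0.1]
width: 0.0377
```

Call:
step_arm(commands="-30 0 -18 0 0;-30 0 -18 0 0;-28 0 -17 0 0;0 40 0 0 0;0 40 0 0 0;0 30 0 0 0;0 0 0 0 0;0 0 0 0 0")

```text
time: 1.43
tcp_pos: [0.4404, -0.3125, 0.1117]
eef_rot: [-0.242, 2.106, -2.1]
force: [-0.4, 0.0, 0.1]
width: 0.0004
```

Call:
step_arm(commands="0 20 0 0 0;0 18 0 0 0;0 8 0 0 0;0 3 0 0 0;0 2 0 0 0;0 1 0 0 0;0 1 0 0 0;0 0 0 0 0")

```text
time: 2.1
tcp_pos: [0.4417, -0.3135, 0.0604]
eef_rot: [-0.237, 2.101, -2.102]
force: [0.1, -0.4, -0.1]
width: 0.0005
```

Run:
```python
from h import *
t,s=snap("a1")
cv2.imwrite("pics/a1.png",np.hstack([cv2.resize(t[220:320,380:500],(480,400),interpolation=2)[:, :400],cv2.resize(s[90:190,370:470],(400,400),interpolation=2)]))
for n,im in(("top",t),("side",s)):
    for c,a in blobs(im,"red")[0]: print(n,c,a)
```

```text
top [255.8 143.2] 619
top [386.6 190.2] 142
top [219.6 192.8] 46
top [306.5 214.4] 50
top [298.  272.1] 44
top [244.8 279.2] 51
side [423.4 146.6] 23
side [333.3 152. ] 229
side [326.5 214.1] 42
side [233.9 237.5] 860
side [381.  238.8] 49
side [264.5 281.4] 66
side [371.4 289.2] 70
```

View pics/a1.png

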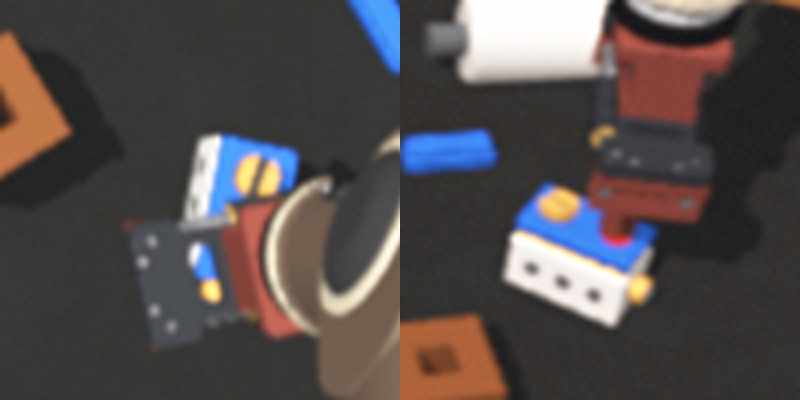

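Call:
step_arm(commands="0 1 0 0 0;0 1 0 0 0;0 1 0 0 0;0 1 0 0 0;0 0.5 0 0 0;0 0.5 0 0 0;0 0 0 0 0;0 0 0 0 0")

```text
time: 2.87
tcp_pos: [0.4415, -0.3133, 0.0547]
eef_rot: [-0.238, 2.101, -2.102]
force: [1.3, -0.8, 2.6]
width: 0.0006
```

Call:
step_arm(commands="0 0.5 0 0 0;0 0 0 0 0;0 0.5 0 0 0;0 0 0 0 0;0 0.5 0 0 0;0 0 0 0 0;0 0.5 0 0 0;0 0 0 0 0")

```text
time: 3.53
tcp_pos: [0.4415, -0.3133, 0.0533]
eef_rot: [-0.238, 2.101, -2.102]
force: [0.4, 0.1, 9.8]
width: 0.0004
```

Call:
step_arm(commands="0 0.5 0 0 0;0 0 0 0 0;0 0.3 0 0 0;0 0 0 0 0;0 0 0 0 0;0 0 0 0 0;0 0 0 0 0;0 0 0 0 0")

```text
time: 4.2
tcp_pos: [0.4416, -0.3134, 0.0532]
eef_rot: [-0.238, 2.101, -2.103]
force: [-2.6, 1.1, 17.2]
width: 0.0007
```

Call:
step_arm(commands="0 -40 0 0 0;0 -40 0 0 0;-24 0 -31 0 0;-24 0 -31 0 0;-24 0 -31 0 0;-24 0 -31 0 0;-24 0 -31 0 0;-24 0 -31 0 0")

```text
time: 4.87
tcp_pos: [0.5394, -0.0977, 0.1312]
eef_rot: [-0.24, 2.103, -2.103]
force: [0.5, -0.1, 0.1]
width: 0.0006
```

```bash
cat > look.py <<'E'
import sys
from h import *
np.set_printoptions(precision=4,suppress=True)
tag=sys.argv[1]
t,s=snap(tag)
cv2.imwrite(f"pics/{tag}.png",np.vstack([cv2.resize(t[110:310,180:500],(640,400),interpolation=2)[:300],cv2.resize(s[110:330,210:470],(640,540),interpolation=2)[:300]]) if len(sys.argv)<3 else t)
for n,im in(("top",t),("side",s)):
    for c,a in blobs(im,"red")[0]:
        if a<400: print(n,c,a,plane(n,c,.0595),plane(n,c,.0515))
print(readout.sense()["tcp_pos"])
E
python3 look.py b1
```

```text
top [385.7 187.9] 81 [ 0.6615 -0.1824  0.0595] [ 0.6628 -0.1837  0.0515]
top [219.6 192.8] 46 [0.6365 0.2132 0.0595] [0.6376 0.2145 0.0515]
top [306.5 214.4] 50 [0.5915 0.0055 0.0595] [0.5924 0.0055 0.0515]
top [297.9 272.1] 45 [0.4557 0.0212 0.0595] [0.4557 0.0213 0.0515]
top [244.8 279.2] 51 [0.436  0.1437 0.0595] [0.4358 0.1446 0.0515]
top [439.4 282.2] 52 [ 0.4417 -0.3111  0.0595] [ 0.4415 -0.3133  0.0515]
side [333.3 152. ] 229 [ 0.6588 -0.1993  0.0595] [ 0.6621 -0.2078  0.0515]
side [423.2 149.8] 25 [ 0.4396 -0.3056  0.0595] [ 0.4403 -0.3153  0.0515]
side [371.8 171.2] 17 [ 0.5404 -0.1711  0.0595] [ 0.5423 -0.1792  0.0515]
side [326.5 214.1] 42 [0.5907 0.0049 0.0595] [ 0.5932 -0.0011  0.0515]
side [381.  238.8] 49 [0.4543 0.0207 0.0595] [0.4552 0.015  0.0515]
side [264.5 281.4] 67 [0.6356 0.213  0.0595] [0.6387 0.2095 0.0515]
side [371.4 289.2] 70 [0.4346 0.1438 0.0595] [0.4353 0.1395 0.0515]
[ 0.5415 -0.0915  0.1314]
```

Call:
step_arm(commands="-24 0 -28 0 0;-23 0 -28 0 0;-23 0 -27.5 0 0;0 35 0 0 0;0 20 0 0 0;0 8 0 0 0;0 4 0 0 0;0 2 0 0 0")

```text
time: 5.63
tcp_pos: [0.5889, -0.0033, 0.0623]
eef_rot: [-0.239, 2.103, -2.103]
force: [0.1, -0.9, 0.5]
width: 0.0001
```

Call:
step_arm(commands="0 1 0 0 0;0 1 0 0 0;0 1 0 0 0;0 1 0 0 0;0 1 0 0 0;0 1 0 0 0;0 0.5 0 0 0;0 0 0 0 0")

```text
time: 6.3
tcp_pos: [0.5901, -0.0028, 0.0567]
eef_rot: [-0.237, 2.101, -2.102]
force: [-0.4, -1.1, 4.4]
width: 0.0007
```

Call:
step_arm(commands="0 -5 0 0 0;-3 0 -8 0 0;0 0 0 0 0;0 4 0 0 0;0 1 0 0 0;0 1 0 0 0;0 1 0 0 0;0 0 0 0 0")

```text
time: 6.97
tcp_pos: [0.5907, 0.0065, 0.0543]
eef_rot: [-0.239, 2.102, -2.101]
force: [0.6, 1.0, 1.9]
width: 0.0003
```

Call:
step_arm(commands="0 0.5 0 0 0;0 0 0 0 0;0 0.5 0 0 0;0 0 0 0 0;0 0.5 0 0 0;0 0 0 0 0;0 0 0 0 0;0 0 0 0 0")

```text
time: 7.63
tcp_pos: [0.5907, 0.0061, 0.0534]
eef_rot: [-0.238, 2.102, -2.102]
force: [-2.0, 3.2, 8.9]
width: 0.0005
```

Call:
step_arm(commands="0 0.5 0 0 0;0 0 0 0 0;0 0.3 0 0 0;0 0 0 0 0;0 0 0 0 0;0 0 0 0 0;0 0 0 0 0;0 0 0 0 0")

```text
time: 8.3
tcp_pos: [0.5907, 0.006, 0.0532]
eef_rot: [-0.238, 2.102, -2.102]
force: [-3.0, 3.4, 14.2]
width: 0.0004
```

Call:
step_arm(commands="0 -40 0 0 0;0 -30 0 0 0;-15 0 -32 0 0;-15 0 -32 0 0;-15 0 -32 0 0;-15 0 -32 0 0;-15 0 -32 0 0;-15 0 -32 0 0")

```text
time: 8.97
tcp_pos: [0.6356, 0.2131, 0.1213]
eef_rot: [-0.238, 2.101, -2.105]
force: [0.7, -0.2, 0.2]
width: 0.0006
```

```bash
python3 look.py c1
```

```text
top [386.6 190.2] 141 [ 0.6559 -0.1846  0.0595] [ 0.6572 -0.1859  0.0515]
top [306.4 214.7] 49 [0.5908 0.0057 0.0595] [0.5917 0.0057 0.0515]
top [298.  272.1] 44 [0.4557 0.021  0.0595] [0.4557 0.0211 0.0515]
top [439.4 282.3] 53 [ 0.4414 -0.3111  0.0595] [ 0.4413 -0.3133  0.0515]
side [333.3 152. ] 229 [ 0.6588 -0.1993  0.0595] [ 0.6621 -0.2078  0.0515]
side [423.3 149.9] 26 [ 0.4392 -0.3053  0.0595] [ 0.4399 -0.315   0.0515]
side [326.5 216. ] 44 [0.5884 0.01   0.0595] [0.5909 0.0041 0.0515]
side [222.7 239.2] 114 [0.7696 0.16   0.0595] [0.7743 0.1559 0.0515]
side [381.  238.8] 49 [0.4543 0.0207 0.0595] [0.4552 0.015  0.0515]
side [264.5 281.4] 66 [0.6356 0.213  0.0595] [0.6387 0.2095 0.0515]
side [254.3 285.4] 9 [0.6497 0.2288 0.0595] [0.6529 0.2255 0.0515]
side [371.3 289.3] 70 [0.4347 0.1441 0.0595] [0.4354 0.1398 0.0515]
[0.6344 0.2201 0.1213]
```

Call:
step_arm(commands="0 0 7 0 0;0 35 0 0 0;0 15 0 0 0;0 5 0 0 0;0 2 0 0 0;0 1 0 0 0;0 1 0 0 0;0 0 0 0 0")

```text
time: 9.73
tcp_pos: [0.6377, 0.206, 0.0642]
eef_rot: [-0.236, 2.102, -2.101]
force: [0.4, -1.0, -0.1]
width: 0.0005
```

Call:
step_arm(commands="0 1 0 0 0;0 1 0 0 0;0 1 0 0 0;0 1 0 0 0;0 1 0 0 0;0 1 0 0 0;0 0.5 0 0 0;0 0 0 0 0")

```text
time: 10.4
tcp_pos: [0.6371, 0.2065, 0.0567]
eef_rot: [-0.238, 2.102, -2.102]
force: [-0.4, -0.2, 3.4]
width: 0.0004
```

Call:
step_arm(commands="0 -5 0 0 0;-1 0 -6 0 0;0 0 0 0 0;0 4 0 0 0;0 1 0 0 0;0 1 0 0 0;0 1 0 0 0;0 0 0 0 0")

```text
time: 11.07
tcp_pos: [0.6365, 0.2129, 0.0545]
eef_rot: [-0.239, 2.102, -2.101]
force: [-0.9, 2.2, 2.1]
width: 0.0003
```

Call:
step_arm(commands="0 0.5 0 0 0;0 0 0 0 0;0 0.5 0 0 0;0 0 0 0 0;0 0.5 0 0 0;0 0 0 0 0;0 0.5 0 0 0;0 0 0 0 0")

```text
time: 11.73
tcp_pos: [0.6366, 0.2129, 0.0534]
eef_rot: [-0.238, 2.102, -2.101]
force: [-2.9, 1.7, 9.4]
width: 0.0002
```

Call:
step_arm(commands="0 0.4 0 0 0;0 0 0 0 0;0 0.3 0 0 0;0 0 0 0 0;0 0 0 0 0;0 0 0 0 0;0 0 0 0 0;0 0 0 0 0")

```text
time: 12.4
tcp_pos: [0.6366, 0.2129, 0.0533]
eef_rot: [-0.238, 2.102, -2.101]
force: [-4.5, 2.1, 13.7]
width: 0.0003
```

Call:
step_arm(commands="0 -40 0 0 0;0 -30 0 0 0;36 0 4 0 0;36 0 4 0 0;36 0 4 0 0;36 0 4 0 0;36 0 4 0 0;32 0 2 0 0")

```text
time: 13.07
tcp_pos: [0.4326, 0.141, 0.1212]
eef_rot: [-0.238, 2.101, -2.105]
force: [-0.1, -0.1, 0.1]
width: 0.0006
```

```bash
python3 look.py d1
```

```text
top [217.6 180.1] 45 [0.6669 0.2196 0.0595] [0.6682 0.221  0.0515]
top [386.6 190.2] 141 [ 0.6559 -0.1846  0.0595] [ 0.6572 -0.1859  0.0515]
top [306.6 214.8] 47 [0.5906 0.0052 0.0595] [0.5914 0.0052 0.0515]
top [298.  272.1] 44 [0.4557 0.021  0.0595] [0.4557 0.0211 0.0515]
top [439.4 282.2] 52 [ 0.4417 -0.3111  0.0595] [ 0.4415 -0.3133  0.0515]
side [333.3 152. ] 229 [ 0.6588 -0.1993  0.0595] [ 0.6621 -0.2078  0.0515]
side [326.6 216. ] 42 [0.5882 0.0099 0.0595] [0.5907 0.004  0.0515]
side [249.2 280.7] 64 [0.6644 0.2239 0.0595] [0.6677 0.2205 0.0515]
side [374.3 290.1] 62 [0.4288 0.1434 0.0595] [0.4294 0.139  0.0515]
[0.43   0.1402 0.1211]
```

Call:
step_arm(commands="0 0 0 0 0;0 35 0 0 0;0 15 0 0 0;0 5 0 0 0;0 2 0 0 0;0 1 0 0 0;0 0 0 0 0;0 0 0 0 0")

```text
time: 13.83
tcp_pos: [0.4357, 0.1438, 0.0646]
eef_rot: [-0.237, 2.102, -2.101]
force: [0.2, 1.1, 0.5]
width: 0.0004
```

```bash
python3 look.py d2
```

```text
top [217.6 180.1] 45 [0.6669 0.2196 0.0595] [0.6682 0.221  0.0515]
top [386.6 190.2] 142 [ 0.6559 -0.1846  0.0595] [ 0.6572 -0.1859  0.0515]
top [306.6 214.8] 47 [0.5906 0.0052 0.0595] [0.5914 0.0052 0.0515]
top [298.  272.1] 44 [0.4557 0.021  0.0595] [0.4557 0.0211 0.0515]
top [439.4 282.2] 52 [ 0.4417 -0.3111  0.0595] [ 0.4415 -0.3133  0.0515]
side [333.2 152. ] 230 [ 0.659  -0.1992  0.0595] [ 0.6623 -0.2076  0.0515]
side [326.6 216. ] 42 [0.5882 0.0099 0.0595] [0.5907 0.004  0.0515]
side [249.2 280.7] 64 [0.6644 0.2239 0.0595] [0.6677 0.2205 0.0515]
side [364.  303.8] 9 [0.4377 0.1786 0.0595] [0.4384 0.1747 0.0515]
[0.4355 0.1437 0.0645]
```

View pics/d2.png

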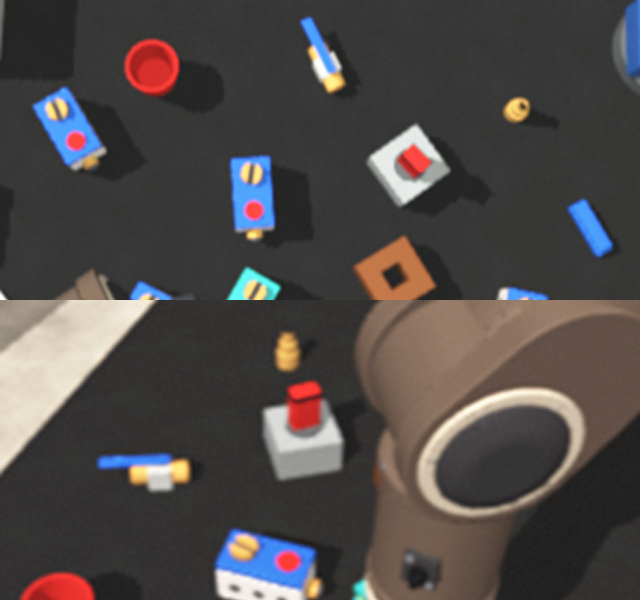

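Call:
step_arm(commands="0 2 0 0 0;0 2 0 0 0;0 1 0 0 0;0 1 0 0 0;0 1 0 0 0;0 1 0 0 0;0 1 0 0 0;0 0 0 0 0")

```text
time: 14.6
tcp_pos: [0.4351, 0.1435, 0.0547]
eef_rot: [-0.238, 2.102, -2.102]
force: [1.0, -0.5, 3.2]
width: 0.0006
```

Call:
step_arm(commands="0 0.5 0 0 0;0 0.5 0 0 0;0 0.5 0 0 0;0 0 0 0 0;0 0.5 0 0 0;0 0 0 0 0;0 0.5 0 0 0;0 0 0 0 0")

```text
time: 15.27
tcp_pos: [0.4351, 0.1436, 0.0531]
eef_rot: [-0.238, 2.101, -2.102]
force: [-2.9, -1.6, 14.8]
width: 0.0006
```

Call:
step_arm(commands="0 -40 0 0 0;0 -40 0 0 0;0 -40 0 0 0;8 -20 30 0 0;8 0 40 0 0;8 0 40 0 0;8 0 40 0 0;8 0 40 0 0")

```text
time: 15.93
tcp_pos: [0.4377, -0.0523, 0.1923]
eef_rot: [-0.239, 2.101, -2.102]
force: [0.8, 0.4, -0.4]
width: -0.0001
```

Call:
step_arm(commands="8 0 40 0 0;8 0 40 0 0;8 0 40 0 0;8 0 40 0 100;8 0 40 0 100;0 0 0 0 100;0 0 0 0 100;0 0 0 0 100")

```text
time: 16.6
tcp_pos: [0.4439, -0.2535, 0.1916]
eef_rot: [-0.24, 2.104, -2.101]
force: [0.3, 0.1, 0.2]
width: 0.0305
```

```bash
python3 look.py e1
python3 - <<'E'
from h import *
t=cv2.imread("pics/top_e1_raw.png");s=cv2.imread("pics/side_e1_raw.png")
cv2.imwrite("pics/e1s.png",np.hstack([cv2.resize(t[160:220,350:420],(420,360),interpolation=2),cv2.resize(s[125:200,300:370],(336,360),interpolation=2)]))
E
```

```text
top [217.6 180.1] 45 [0.6669 0.2196 0.0595] [0.6682 0.221  0.0515]
top [386.6 190.2] 142 [ 0.6559 -0.1846  0.0595] [ 0.6572 -0.1859  0.0515]
top [306.6 214.8] 47 [0.5906 0.0052 0.0595] [0.5914 0.0052 0.0515]
top [298.  272.1] 44 [0.4557 0.021  0.0595] [0.4557 0.0211 0.0515]
top [245.3 279.3] 52 [0.4358 0.1426 0.0595] [0.4356 0.1435 0.0515]
side [333.3 152. ] 229 [ 0.6588 -0.1993  0.0595] [ 0.6621 -0.2078  0.0515]
side [423.4 149.9] 23 [ 0.439  -0.3054  0.0595] [ 0.4397 -0.3151  0.0515]
side [326.5 216.1] 43 [0.5883 0.0103 0.0595] [0.5908 0.0044 0.0515]
side [381.  238.8] 49 [0.4543 0.0207 0.0595] [0.4552 0.015  0.0515]
side [249.2 280.7] 64 [0.6644 0.2239 0.0595] [0.6677 0.2205 0.0515]
side [371.  290.9] 68 [0.4342 0.1476 0.0595] [0.4348 0.1433 0.0515]
[ 0.4443 -0.2527  0.1921]
```

View pics/e1.png

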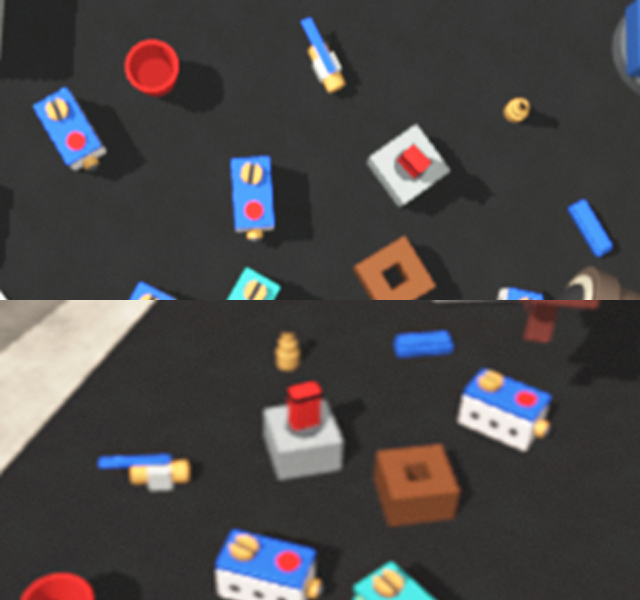

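View pics/e1s.png

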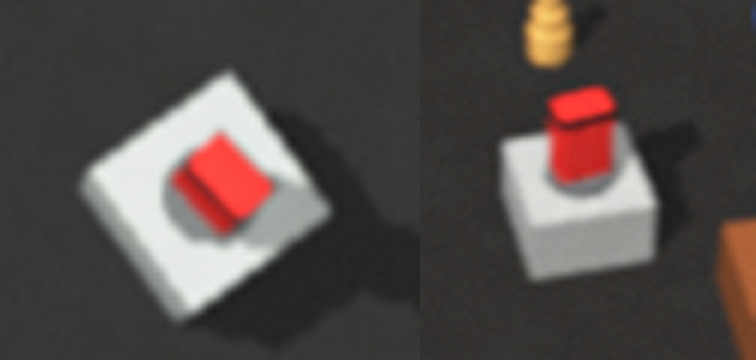

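Run:
```python
from h import *
np.set_printoptions(precision=4,suppress=True)
t=cv2.imread("pics/top_e1_raw.png")
k=8
c=cv2.resize(t[160:220,350:420],None,fx=k,fy=k,interpolation=cv2.INTER_CUBIC)
h=cv2.cvtColor(c,cv2.COLOR_BGR2HSV);H,S,V=cv2.split(h)
def bigrect(m):
    cs,_=cv2.findContours(m.astype(np.uint8),cv2.RETR_EXTERNAL,cv2.CHAIN_APPROX_NONE); q=max(cs,key=cv2.contourArea)
    return cv2.boxPoints(cv2.minAreaRect(q)),cv2.contourArea(q)/k/k
red=((H<8)|(H>172))&(S>130)
print(np.percentile(V[red],[10,30,50,70,90]))
def un(b): return (b+.5)/k-.5+np.array([350,160])
for th in (190,210,225):
    b,a=bigrect(red&(V>th)); w=np.array([plane("top",p,.0935)[:2] for p in un(b)])
    e=[w[1]-w[0],w[2]-w[1]]; print(th,a,w.mean(0),[ (np.linalg.norm(v),np.degrees(np.arctan2(v[1],v[0]))) for v in e])
g=(S<40)&(V>190); b,a=bigrect(g); w=np.array([plane("top",p,.0405)[:2] for p in un(b)])
e=[w[1]-w[0],w[2]-w[1]]; print("stand",a,w.mean(0),[ (np.linalg.norm(v),np.degrees(np.arctan2(v[1],v[0]))) for v in e])
# valves: yaw
for tag in("top","side"):
    im=cv2.imread(f"pics/{tag}_e1_raw.png")
    for cc,a in blobs(im,"brass")[0]:
        p=plane(tag,cc,.0575)
        if .3<p[0]<.75 and abs(p[1])<.4 and a<150: print(tag,cc,a,p[:2])
```

```text
[166. 191. 249. 253. 255.]
190 99.453125 [ 0.6535 -0.182 ] [(np.float64(0.019581198460300323), np.float64(-43.471757972764784)), (np.float64(0.03145662840844278), np.float64(-134.03302088143914))]
210 94.703125 [ 0.6538 -0.1821] [(np.float64(0.018950758299962085), np.float64(-43.471757936308734)), (np.float64(0.03104627245146154), np.float64(-134.03300900024203))]
225 90.328125 [ 0.6541 -0.1822] [(np.float64(0.018181271571428893), np.float64(-45.40448423083598)), (np.float64(0.03029220708427483), np.float64(-136.05620468827118))]
stand 457.5078125 [ 0.6553 -0.1823] [(np.float64(0.07160638299247153), np.float64(-52.64853573084514)), (np.float64(0.07005785099577067), np.float64(-143.78193741128567))]
top [346.6 151. ] 70 [ 0.7492 -0.0867]
top [437.9 164.3] 133 [ 0.724  -0.3094]
top [210.6 163.5] 30 [0.7069 0.2389]
top [206.  165.5] 25 [0.7017 0.2495]
top [224.5 190.7] 38 [0.6422 0.2022]
top [302.9 195.8] 26 [0.6361 0.0155]
top [307.8 196.9] 28 [0.6338 0.0037]
top [306.9 226.8] 36 [0.5623 0.0036]
top [304.8 254.2] 29 [0.4977 0.0065]
top [309.3 257. ] 33 [ 0.4915 -0.0043]
top [254.2 262.4] 59 [0.4752 0.124 ]
top [441.6 262.5] 37 [ 0.4877 -0.3171]
top [416.3 272.6] 19 [ 0.4624 -0.257 ]
top [292. 282.] 32 [0.4325 0.0342]
top [240.5 289.7] 26 [0.4116 0.1527]
side [326.4 130.9] 133 [ 0.7123 -0.2768]
side [409.3 142.4] 55 [ 0.4824 -0.323 ]
side [429.7 161.6] 38 [ 0.4129 -0.2687]
side [282.8 179.4] 72 [ 0.7359 -0.0553]
side [308.8 210.7] 75 [0.633  0.0106]
side [367.4 225.2] 92 [ 0.4941 -0.0041]
side [336.7 226.9] 48 [0.5557 0.0281]
side [386.5 256.1] 53 [0.4303 0.0572]
side [355.7 275.3] 106 [0.4739 0.1261]
side [226.9 283.1] 114 [0.7031 0.2454]
side [263.6 286.1] 50 [0.6328 0.2219]
side [378.1 306.9] 69 [0.4111 0.1728]
```

Call:
step_arm(commands="-32 0 -3 0 100;-32 0 -3 0 100;-32 0 -3 0 100;-32 0 -3 0 100;-32 0 -3 0 100;-32 0 -4 0 100;-29 0 -3 0 100;0 0 0 0 100")

```text
time: 17.37
tcp_pos: [0.6592, -0.1767, 0.1915]
eef_rot: [-0.244, 2.1, -2.093]
force: [-0.5, 1.6, 0.0]
width: 0.0875
```

Call:
step_arm(commands="0 10 0 -0.115 100;0 10 0 -0.115 100;0 10 0 -0.115 100;0 10 0 -0.115 100;0 10 0 -0.115 100;0 0 0 0 100;0 0 0 0 100;0 0 0 0 100")

```text
time: 18.03
tcp_pos: [0.6548, -0.183, 0.1431]
eef_rot: [-0.738, 1.751, -1.752]
force: [0.1, 0.4, -0.3]
width: 0.0882
```

```bash
cat > st.py <<'E'
from h import *
np.set_printoptions(precision=4,suppress=True)
s=readout.sense();M=R.from_rotvec(s["eef_rot"]).as_matrix()
print(s["time"],s["tcp_pos"],"zyaw",np.degrees(np.arctan2(M[1,2],M[0,2])),"ydown",M[:,1],"q1,q7",s["q"][[0,6]],"F",s["force"],"T",s["torque"],"w",s["width"])
import sys
if len(sys.argv)>2:
    d=np.array([float(sys.argv[1])-s["tcp_pos"][0],float(sys.argv[2])-s["tcp_pos"][1],0]); print("tool delta mm",(M.T@d)*1000)
    if len(sys.argv)>3:
        a=(float(sys.argv[3])-np.degrees(np.arctan2(M[1,2],M[0,2]))); print("turn rad",-np.radians(a))
E
python3 st.py .6545 -.182 -44
```

```text
18.0333 [ 0.6548 -0.183   0.1431] zyaw -44.28716858652746 ydown [ 0.0006  0.     -1.    ] q1,q7 [ 0.3541 -0.6845] F [ 0.0849  0.3627 -0.2707] T [ 0.0277 -0.043  -0.0061] w 0.08817445376073517
tool delta mm [-0.5009 -0.0002 -0.9283]
turn rad -0.005012037343202357
```

Call:
step_arm(commands="-0.5 30 -0.5 0 100;0 30 0 0 100;0 20 0 0 100;0 7 0 0 100;0 3 0 0 100;0 0 0 0 100;0 0 0 0 0;0 0 0 0 0", newtons=50)

```text
time: 18.7
tcp_pos: [0.6559, -0.183, 0.0543]
eef_rot: [-0.738, 1.748, -1.751]
force: [0.1, 0.0, 0.8]
width: 0.078
```

Call:
step_arm(commands="0 0 0 0 0;0 0 0 0 0;0 0 0 0 0;0 0 0 0 0;0 0 0 0 0;0 0 0 0 0;0 0 0 0 0;0 0 0 0 0")

```text
time: 19.37
tcp_pos: [0.6546, -0.1828, 0.0523]
eef_rot: [-0.741, 1.75, -1.75]
force: [-0.3, -0.0, -0.5]
width: 0.0244
```

```bash
python3 st.py; python3 look.py f1
```

```text
19.3667 [ 0.6546 -0.1828  0.0523] zyaw -44.11676792630567 ydown [-0.0001  0.     -1.    ] q1,q7 [ 0.3448 -0.7046] F [-0.3047 -0.0436 -0.5161] T [-0.0509 -0.0441 -0.017 ] w 0.024357204059263574
top [217.6 180.1] 45 [0.6669 0.2196 0.0595] [0.6682 0.221  0.0515]
top [306.6 214.8] 47 [0.5906 0.0052 0.0595] [0.5914 0.0052 0.0515]
top [298.  272.1] 44 [0.4557 0.021  0.0595] [0.4557 0.0211 0.0515]
top [245.3 279.2] 51 [0.436  0.1426 0.0595] [0.4358 0.1435 0.0515]
side [329.2 153. ] 86 [ 0.6673 -0.1912  0.0595] [ 0.6707 -0.1995  0.0515]
side [423.4 149.9] 23 [ 0.439  -0.3054  0.0595] [ 0.4397 -0.3151  0.0515]
side [326.5 216.1] 43 [0.5883 0.0103 0.0595] [0.5908 0.0044 0.0515]
side [381.  238.8] 49 [0.4543 0.0207 0.0595] [0.4552 0.015  0.0515]
side [249.2 280.7] 64 [0.6644 0.2239 0.0595] [0.6677 0.2205 0.0515]
side [371.  290.9] 68 [0.4342 0.1476 0.0595] [0.4348 0.1433 0.0515]
[ 0.6546 -0.1828  0.0523]
```

View pics/f1.png

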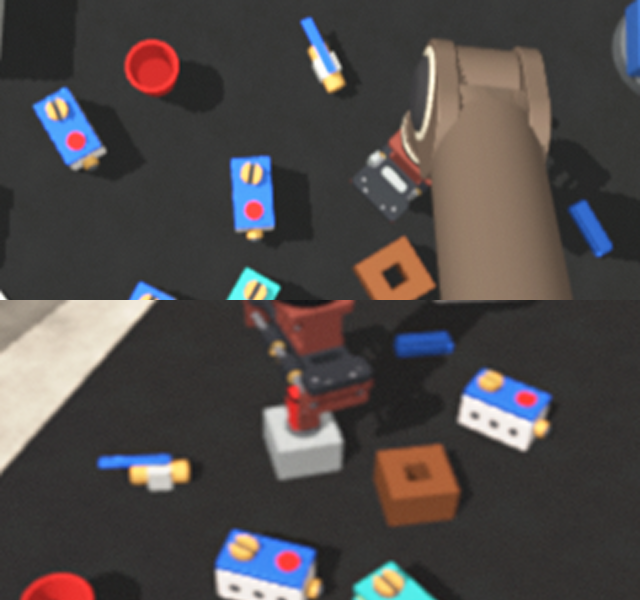

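Fingers straddle the handle, still closing. Finish the grip.

Call:
step_arm(commands="0 0 0 0 0;0 0 0 0 0;0 0 0 0 0;0 0 0 0 0;0 0 0 0 0;0 0 0 0 0;0 -1 0 0 0;0 -2 0 0 0")

```text
time: 20.13
tcp_pos: [0.6545, -0.1829, 0.0551]
eef_rot: [-0.741, 1.75, -1.75]
force: [-0.7, -0.3, -0.3]
width: 0.0197
```

Call:
step_arm(commands="0 -20 0 0 0;0 -20 0 0 0;0 -20 0 0 0;0 -20 0 0 0;0 -10 0 0 0;0 0 0 0 0;0 0 0 0 0;0 0 0 0 0")

```text
time: 20.8
tcp_pos: [0.6539, -0.1828, 0.1439]
eef_rot: [-0.743, 1.751, -1.749]
force: [-0.1, -0.4, -1.2]
width: 0.02
```

```bash
python3 st.py; python3 look.py g1
```

```text
20.8 [ 0.6539 -0.1828  0.1439] zyaw -44.11171683597538 ydown [-0.0019  0.0003 -1.    ] q1,q7 [ 0.3545 -0.6817] F [-0.0951 -0.3507 -1.2167] T [-0.0584  0.0283 -0.0072] w 0.019999584989205257
top [217.6 180.1] 45 [0.6669 0.2196 0.0595] [0.6682 0.221  0.0515]
top [306.6 214.8] 47 [0.5906 0.0052 0.0595] [0.5914 0.0052 0.0515]
top [298.  272.1] 44 [0.4557 0.021  0.0595] [0.4557 0.0211 0.0515]
top [245.3 279.3] 52 [0.4358 0.1426 0.0595] [0.4356 0.1435 0.0515]
side [329.9 124.5] 113 [ 0.7137 -0.3056  0.0595] [ 0.7177 -0.3153  0.0515]
side [423.4 149.9] 23 [ 0.439  -0.3054  0.0595] [ 0.4397 -0.3151  0.0515]
side [326.6 216. ] 42 [0.5882 0.0099 0.0595] [0.5907 0.004  0.0515]
side [381.  238.8] 49 [0.4543 0.0207 0.0595] [0.4552 0.015  0.0515]
side [249.2 280.7] 64 [0.6644 0.2239 0.0595] [0.6677 0.2205 0.0515]
side [371.  290.9] 68 [0.4342 0.1476 0.0595] [0.4348 0.1433 0.0515]
[ 0.6539 -0.1827  0.1437]
```

View pics/g1.png

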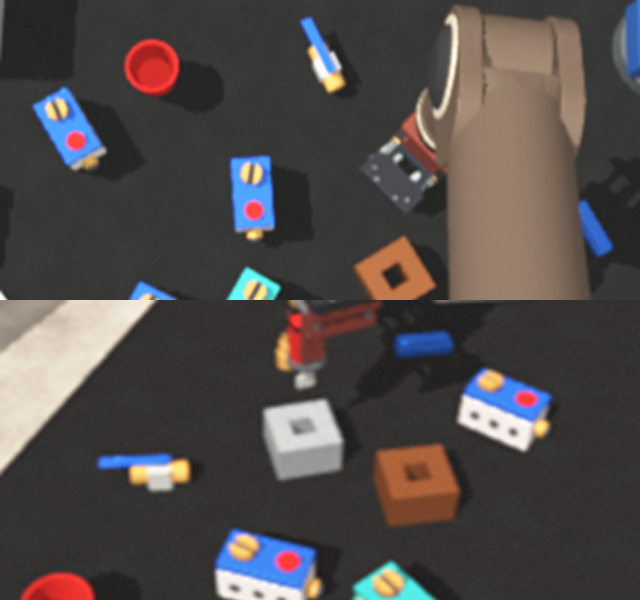

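```bash
cat > valves.py <<'E'
from h import *
np.set_printoptions(precision=4,suppress=True)
def valve(n,im,pad,zb=.0015):
    """pad: approx world xy of the pad"""
    k=6; c=proj(n,[pad[0],pad[1],.053]); x0,y0=int(c[0])-45,int(c[1])-45; x0=max(x0,0);y0=max(y0,0)
    cr=cv2.resize(im[y0:y0+90,x0:x0+90],None,fx=k,fy=k,interpolation=cv2.INTER_CUBIC)
    H,S,V=cv2.split(cv2.cvtColor(cr,cv2.COLOR_BGR2HSV))
    un=lambda b:(np.asarray(b,float)+.5)/k-.5+np.array([x0,y0])
    blue=((H>100)&(H<125)&(S>120)&(V>110)).astype(np.uint8)
    cs,_=cv2.findContours(blue,cv2.RETR_EXTERNAL,cv2.CHAIN_APPROX_NONE)
    q=[z for z in cs if cv2.contourArea(z)>300*k*k/4 and cv2.pointPolygonTest(cv2.convexHull(z),tuple(((c-[x0,y0]+.5)*k-.5).tolist()),False)>=0]
    if not q: return None
    q=max(q,key=cv2.contourArea)
    w=np.array([plane(n,p,.050-zb)[:2] for p in un(q[:,0,:])],np.float32)*1000
    rc,(a,b),ang=cv2.minAreaRect(w)
    e=np.radians(ang if a>b else ang+90)
    red=(((H<8)|(H>172))&(S>150)&(V>90)).astype(np.uint8)
    nn,l,st,ce=cv2.connectedComponentsWithStats(red)
    P=[plane(n,un(ce[i]),.053-zb)[:2] for i in range(1,nn) if st[i,4]>10*k*k]
    P=min(P,key=lambda p:np.linalg.norm(p-pad)) if P else np.array([np.nan]*2)
    ctr=np.array(rc)/1000; u=np.array([np.cos(e),np.sin(e)])
    if u@(ctr-(P if P[0]==P[0] else pad))<0:u=-u
    br=((H>9)&(H<28)&(S>70)&(V>100)).astype(np.uint8)
    ys,xs=np.nonzero(br); W=np.array([plane(n,p,.059-zb)[:2] for p in un(np.c_[xs,ys][::7])])
    Sx=ctr+.022*u; m=np.linalg.norm(W-Sx,axis=1)<.017
    (cc,r)=cv2.minEnclosingCircle((W[m]*1000).astype(np.float32)) if m.sum()>10 else ((0,0),0)
    return dict(size=(round(max(a,b),1),round(min(a,b),1)),ctr=ctr,yaw=round(np.degrees(np.arctan2(u[1],u[0])),1),pad=P,screw_rect=Sx,screw_pad=P+.044*u,screw_circ=np.array(cc)/1000,r=round(r,1),yaw_pc=round(np.degrees(np.arctan2(*((np.array(cc)/1000-P)[::-1]))),1))
PADS={"A":(.4408,-.3140),"B":(.591,.005),"C":(.668,.2205),"D":(.435,.1435)}
if __name__=="__main__":
    import sys
    tag=sys.argv[1]; which=sys.argv[2] if len(sys.argv)>2 else "ABCD"
    ims={n:cv2.imread(f"pics/{n}_{tag}_raw.png") for n in("top","side")}
    if ims["top"] is None:
        t,s=snap(tag); ims={"top":t,"side":s}
    for v in which:
        for n in ims:
            r=valve(n,ims[n],np.array(PADS[v])); print(v,n,r and {k:(x if not hasattr(x,'round') else x) for k,x in r.items()})
E
python3 valves.py e1
```

```text
A top NoneTraceback (most recent call last):
  File "valves.py", line 37, in <module>
    r=valve(n,ims[n],np.array(PADS[v])); print(v,n,r and {k:(x if not hasattr(x,'round') else x) for k,x in r.items()})
  File "valves.py", line 24, in valve
    ys,xs=np.nonzero(br); W=np.array([plane(n,p,.059-zb)[:2] for p in un(np.c_[xs,ys][::7])])
                                      ~~~~~^^^^^^^^^^^^^
  File "h.py", line 8, in plane
    o,d=ray(n,uv); return o+d*(z-o[2])/d[2]
        ~~~^^^^^^
  File "h.py", line 5, in ray
    c=eyes.calibration(n); M=R.from_rotvec(c["rotation"]).as_matrix()
ValueError: time passes only in moves, steps and waits
```

```bash
python3 - <<'E'
s=open('h.py').read()
s=s.replace('def ray(n,uv):\n    c=eyes.calibration(n)','_C={}\ndef cal(n):\n    if n not in _C:_C[n]=eyes.calibration(n)\n    return _C[n]\ndef ray(n,uv):\n    c=cal(n)').replace('    c=eyes.calibration(n); M=R','    c=cal(n); M=R')
open('h.py','w').write(s)
E
python3 valves.py e1; python3 valves.py c1 A
```

```text
A top None
A side {'size': (90.4, 56.4), 'ctr': array([ 0.4615, -0.3193]), 'yaw': np.float64(-11.1), 'pad': array([ 0.4399, -0.315 ]), 'screw_rect': array([ 0.4831, -0.3236]), 'screw_pad': array([ 0.4831, -0.3235]), 'screw_circ': array([ 0.4829, -0.3236]), 'r': 16.8, 'yaw_pc': np.float64(-11.3)}
B top {'size': (86.8, 50.7), 'ctr': array([0.6148, 0.0083]), 'yaw': np.float64(5.6), 'pad': array([0.5915, 0.0053]), 'screw_rect': array([0.6367, 0.0104]), 'screw_pad': array([0.6353, 0.0096]), 'screw_circ': array([0.6348, 0.0093]), 'r': 12.1, 'yaw_pc': np.float64(5.2)}
B side {'size': (89.2, 52.4), 'ctr': array([0.6127, 0.0065]), 'yaw': np.float64(5.3), 'pad': array([0.5904, 0.0041]), 'screw_rect': array([0.6346, 0.0085]), 'screw_pad': array([0.6343, 0.0082]), 'screw_circ': array([0.6331, 0.0101]), 'r': 14.2, 'yaw_pc': np.float64(8.1)}
C top {'size': (88.0, 50.7), 'ctr': array([0.6875, 0.2342]), 'yaw': np.float64(33.1), 'pad': array([0.6682, 0.221 ]), 'screw_rect': array([0.7059, 0.2462]), 'screw_pad': array([0.705, 0.245]), 'screw_circ': array([0.705 , 0.2443]), 'r': 12.2, 'yaw_pc': np.floa
[... 704 characters left out ...]
744, 0.1248]), 'screw_pad': array([0.4741, 0.124 ]), 'screw_circ': array([0.4734, 0.1252]), 'r': 14.0, 'yaw_pc': np.float64(-24.7)}
A top {'size': (86.6, 48.4), 'ctr': array([ 0.4628, -0.3175]), 'yaw': np.float64(-11.0), 'pad': array([ 0.4415, -0.3129]), 'screw_rect': array([ 0.4844, -0.3216]), 'screw_pad': array([ 0.4847, -0.3213]), 'screw_circ': array([ 0.4851, -0.3204]), 'r': 12.5, 'yaw_pc': np.float64(-9.8)}
A side {'size': (88.0, 54.5), 'ctr': array([ 0.4614, -0.3174]), 'yaw': np.float64(-11.2), 'pad': array([ 0.44  , -0.3151]), 'screw_rect': array([ 0.483 , -0.3217]), 'screw_pad': array([ 0.4832, -0.3236]), 'screw_circ': array([ 0.4825, -0.322 ]), 'r': 16.6, 'yaw_pc': np.float64(-9.2)}
```

Call:
step_arm(commands="0 0 0 -0.12 0;0 0 0 -0.12 0;0 0 0 -0.12 0;0 0 0 -0.12 0;0 0 0 -0.12 0;0 0 0 -0.12 0;0 0 0 -0.12 0;0 0 0 -0.12 0")

```text
time: 21.57
tcp_pos: [0.6542, -0.1827, 0.144]
eef_rot: [-1.296, 1.065, -1.062]
force: [-0.3, 0.6, -0.0]
width: 0.0197
```

Call:
step_arm(commands="0 0 0 -0.12 0;0 0 0 -0.12 0;0 0 0 -0.12 0;0 0 0 -0.12 0;0 0 0 -0.12 0;0 0 0 -0.12 0;0 0 0 -0.12 0;0 0 0 -0.12 0")

```text
time: 22.23
tcp_pos: [0.6542, -0.1828, 0.1441]
eef_rot: [-1.546, 0.327, -0.324]
force: [0.7, -0.8, -1.4]
width: 0.0198
```

Call:
step_arm(commands="0 0 0 -0.12 0;0 0 0 -0.12 0;0 0 0 -0.12 0;0 0 0 -0.12 0;0 0 0 -0.036 0;0 0 0 0 0;0 0 0 0 0;0 0 0 0 0")

```text
time: 22.9
tcp_pos: [0.6545, -0.1828, 0.1447]
eef_rot: [-1.569, -0.073, 0.074]
force: [-0.2, -1.1, -0.8]
width: 0.0204
```

```bash
python3 st.py .635 .0091 95.5
```

```text
22.9 [ 0.6545 -0.1828  0.1447] zyaw 95.35691311386776 ydown [-0.0008  0.0004 -1.    ] q1,q7 [0.6906 1.4807] F [-0.1713 -1.1267 -0.7626] T [ 0.0574 -0.161  -0.0371] w 0.02035622615500012
tool delta mm [ -1.4601   0.0878 192.9242]
turn rad -0.0024973372794337687
```

Call:
step_arm(commands="0 0 30 0 0;0 0 35 0 0;0 0 35 0 0;0 0 35 0 0;-1.5 0 35 0 0;0 0 23 0 0;0 0 0 0 0;0 0 0 0 0")

```text
time: 23.57
tcp_pos: [0.6347, 0.0112, 0.1456]
eef_rot: [-1.569, -0.077, 0.077]
force: [0.1, -0.4, -1.7]
width: 0.0201
```

Call:
step_arm(commands="0 0 0 0 0;0 10 0 0 0;0 10 0 0 0;0 0 0 0 0;0 0 0 0 0;0 0 0 0 0;0 0 0 0 0;0 0 0 0 0")

```text
time: 24.23
tcp_pos: [0.6351, 0.0091, 0.1256]
eef_rot: [-1.569, -0.075, 0.074]
force: [0.5, -0.6, -0.9]
width: 0.0198
```

```bash
python3 st.py .635 .0091 95.5
python3 - <<'E'
from h import *
t,s=snap("h1")
cv2.imwrite("pics/h1.png",np.hstack([cv2.resize(t[160:240,265:345],(390,390),interpolation=2),cv2.resize(s[155:245,270:360],(390,390),interpolation=2)]))
E
```

```text
24.2333 [0.6351 0.0091 0.1256] zyaw 95.44384751003996 ydown [ 0.0005  0.0001 -1.    ] q1,q7 [0.4465 1.1613] F [ 0.4637 -0.5857 -0.9124] T [ 0.0882 -0.1193 -0.0602] w 0.019809679237126083
tool delta mm [-0.0733 -0.      0.0381]
turn rad -0.0009800458329957816
```

View pics/h1.png

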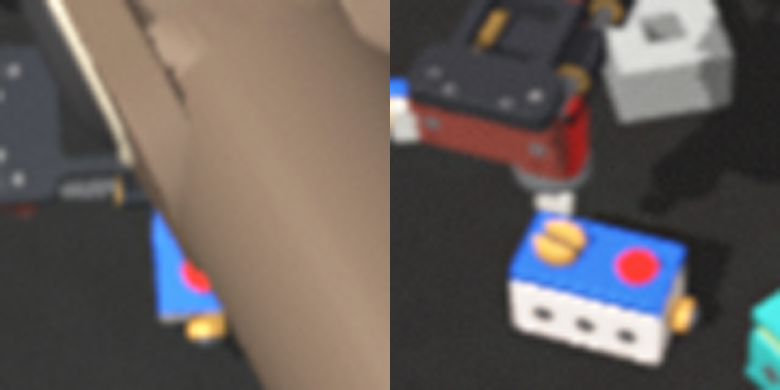

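Run:
```python
from h import *
print(proj("side",[.635,.0091,.0813]),proj("side",[.635,.0091,.0798]),proj("side",[.640,.0091,.0813]),proj("side",[.635,.0141,.0813]))
s=cv2.imread("pics/side_h1_raw.png")
cv2.imwrite("pics/h1b.png",cv2.resize(s[185:225,290:335],(720,640)[:2],interpolation=2)[:600])
```

```text
[308.01115743 203.33608538] [308.03037911 203.76354338] [306.03211472 202.66970713] [307.07525079 204.86245206]
```

View pics/h1b.png

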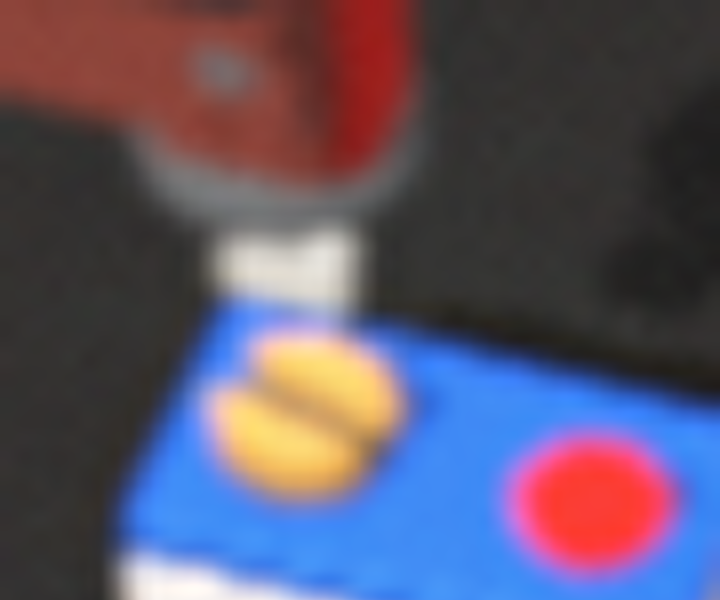

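```bash
cat > slot.py <<'E'
from h import *
import sys
SC={"A":(.484,-.3222,-10.8),"B":(.635,.0091,5.5),"C":(.7045,.2448,33),"D":(.475,.1248,-25.3)}
def slot(n,im,v):
    x,y,yaw=SC[v]; k=8; c=proj(n,[x,y,.0575]); x0,y0=int(c[0])-15,int(c[1])-15
    cr=cv2.resize(im[y0:y0+30,x0:x0+30],None,fx=k,fy=k,interpolation=cv2.INTER_CUBIC)
    h=cv2.cvtColor(cr,cv2.COLOR_BGR2HSV);H,S,V=cv2.split(h)
    ys,xs=np.mgrid[0:30*k,0:30*k]; uv=np.c_[xs.ravel(),ys.ravel()]
    W=np.array([plane(n,(p+.5)/k-.5+[x0,y0],.0575)[:2] for p in uv])
    r=np.linalg.norm(W-[x,y],axis=1); m=r<.0085
    v_=V.ravel().astype(float); b=(H.ravel()<100)
    wt=np.clip(np.percentile(v_[m],60)-v_,0,None)*m
    mu=(W*wt[:,None]).sum(0)/wt.sum(); d=W-mu; C=(d*wt[:,None]).T@d/wt.sum()
    e,E=np.linalg.eigh(C); a=np.degrees(np.arctan2(E[1,1],E[0,1])); a=(a-yaw+90)%180-90
    return "slot rel yaw (cw +) %.1f"%-a, "mid",mu.round(4),"aniso %.1f"%np.sqrt(e[1]/e[0])
if __name__=="__main__":
    for v in sys.argv[2]:
        for n in("top","side"):
            im=cv2.imread(f"pics/{n}_{sys.argv[1]}_raw.png"); print(v,n,*slot(n,im,v))
E
python3 slot.py e1 BCD; python3 slot.py c1 A
python3 - <<'E'
from h import *
t=cv2.imread("pics/top_e1_raw.png");c1=cv2.imread("pics/top_c1_raw.png")
f=lambda im,x,y:cv2.resize(im[y-15:y+15,x-15:x+15],(300,300),interpolation=2)
cv2.imwrite("pics/slots.png",np.vstack([np.hstack([f(c1,443,264),f(t,305,196)]),np.hstack([f(t,208,165),f(t,254,263)])]))
E
```

```text
B top slot rel yaw (cw +) 12.4 mid [0.6349 0.0101] aniso 2.9
B side slot rel yaw (cw +) 13.8 mid [0.6353 0.0087] aniso 3.0
C top slot rel yaw (cw +) 7.6 mid [0.704 0.245] aniso 2.9
C side slot rel yaw (cw +) 8.5 mid [0.7046 0.2447] aniso 3.0
D top slot rel yaw (cw +) 6.4 mid [0.4753 0.1252] aniso 3.0
D side slot rel yaw (cw +) 6.4 mid [0.4748 0.1243] aniso 3.1
A top slot rel yaw (cw +) 9.5 mid [ 0.4842 -0.3214] aniso 2.7
A side slot rel yaw (cw +) 11.9 mid [ 0.483  -0.3249] aniso 2.4
```

View pics/slots.png

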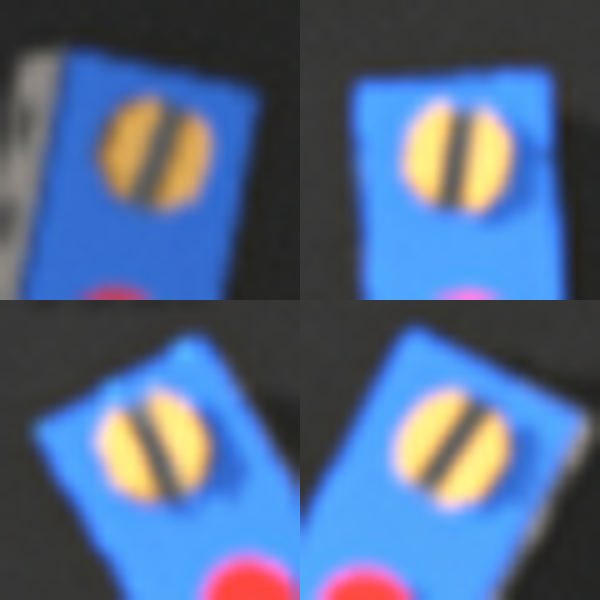

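Call:
step_arm(commands="0 0 0 0.113 0;0 0 0 0.113 0;0 10 0 0 0;0 8 0 0 0;0 2 0 0 0;0 1 0 0 0;0 1 0 0 0;0 0 0 0 0")

```text
time: 25.0
tcp_pos: [0.6348, 0.0091, 0.1031]
eef_rot: [-1.568, 0.102, -0.102]
force: [-0.1, -0.3, -0.2]
width: 0.0202
```

Call:
step_arm(commands="0 1 0 0 0;0 1 0 0 0;0 1 0 0 0;0 0 0 0 0;0 1 0 0 0;0 0 0 0 0;0 0 0 0 0;0 0 0 0 0")

```text
time: 25.67
tcp_pos: [0.6349, 0.0092, 0.0994]
eef_rot: [-1.568, 0.103, -0.103]
force: [0.6, -0.8, -1.3]
width: 0.02
```

Call:
step_arm(commands="0 1 0 0 0;0 0 0 0 0;0 1 0 0 0;0 0 0 0 0;0 0 0 0.1 0;0 0 0 0.1 0;0 0 0 0.1 0;0 0 0 0 0")

```text
time: 26.33
tcp_pos: [0.635, 0.0095, 0.0974]
eef_rot: [-1.543, 0.341, -0.341]
force: [0.3, 0.9, -2.1]
width: 0.0198
```

```bash
python3 st.py
python3 - <<'E'
from h import *
t,s=snap("h2")
cv2.imwrite("pics/h2.png",np.hstack([cv2.resize(t[160:240,265:345],(390,390),interpolation=2),cv2.resize(s[165:235,280:350],(390,390),interpolation=2)]))
E
```

```text
26.3333 [0.635  0.0095 0.0974] zyaw 65.08849017603495 ydown [ 0.0004  0.0002 -1.    ] q1,q7 [0.3614 0.6777] F [ 0.2545  0.9294 -2.0546] T [ 0.3036 -0.3115  0.0153] w 0.019773444432579723
```

View pics/h2.png

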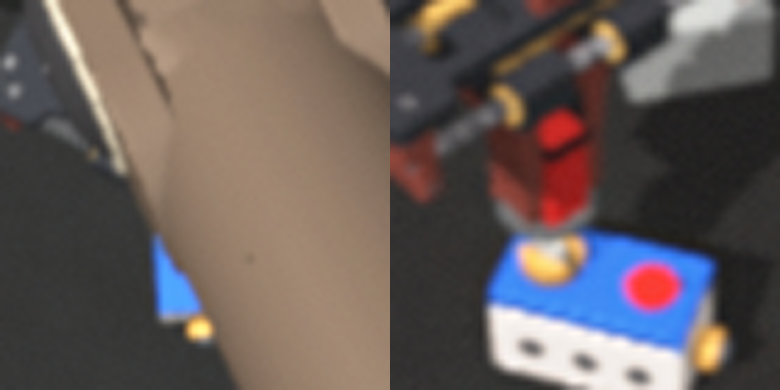

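Call:
step_arm(commands="0 0 0 0.1 0;0 0 0 0.1 0;0 0 0 0.1 0;0 0 0 0.1 0;0 0 0 0.1 0;0 0 0 0.1 0;0 0 0 0.1 0;0 0 0 0 0")

```text
time: 27.1
tcp_pos: [0.635, 0.0092, 0.0974]
eef_rot: [-1.385, 0.88, -0.88]
force: [0.9, 1.3, -2.6]
width: 0.0199
```

Call:
step_arm(commands="0 0 0 0.1 0;0 0 0 0.1 0;0 0 0 0.1 0;0 0 0 0.05 0;0 0 0 0.05 0;0 0 0 0.05 0;0 0 0 0 0;0 0 0 0 0")

```text
time: 27.77
tcp_pos: [0.635, 0.0091, 0.0973]
eef_rot: [-1.207, 1.212, -1.213]
force: [1.3, 0.3, -1.9]
width: 0.0197
```

```bash
python3 st.py
```

```text
27.7667 [0.635  0.0091 0.0973] zyaw -0.26675373807994385 ydown [ 0.0002 -0.0001 -1.    ] q1,q7 [ 0.1855 -0.3137] F [ 1.2766  0.303  -1.8973] T [-0.0524 -0.4383  0.029 ] w 0.01970636926873293
```

Call:
step_arm(commands="0 0 0 0.05 0;0 0 0 0.05 0;0 0 0 0.03 0;0 0 0 0 0;0 0 0 0 0;0 0 0 0 0;0 0 0 0 0;0 0 0 0 0")

```text
time: 28.43
tcp_pos: [0.6349, 0.009, 0.0973]
eef_rot: [-1.14, 1.311, -1.311]
force: [1.2, 0.6, -2.3]
width: 0.0198
```

```bash
python3 st.py
```

```text
28.4333 [0.6349 0.009  0.0973] zyaw -7.9609145171199005 ydown [ 0.0001  0.     -1.    ] q1,q7 [ 0.164 -0.43 ] F [ 1.2058  0.5622 -2.261 ] T [-0.0818 -0.5453  0.0714] w 0.019794720719753522
```

Call:
step_arm(commands="0 0 0 -0.1 0;0 -10 0 0 0;0 -20 0 0 0;-38 -10 10 0 0;-38 0 10 0 0;-38 0 10 0 0;-38 0 10 0 0;-38 0 10 0 0")

```text
time: 29.1
tcp_pos: [0.6925, 0.1985, 0.1385]
eef_rot: [-1.189, 1.241, -1.241]
force: [-0.1, 0.6, -1.4]
width: 0.0199
```

Call:
step_arm(commands="-38 0 10 0 0;0 0 0 -0.12 0;0 0 0 -0.12 0;0 0 0 -0.12 0;0 0 0 -0.12 0;0 0 0 -0.12 0;0 0 0 -0.12 0;0 0 0 -0.12 0")

```text
time: 29.77
tcp_pos: [0.7036, 0.2343, 0.1381]
eef_rot: [-1.487, 0.6, -0.6]
force: [0.1, -0.8, -1.7]
width: 0.0197
```

Call:
step_arm(commands="0 0 0 -0.12 0;0 0 0 -0.12 0;0 0 0 -0.12 0;0 0 0 -0.12 0;0 0 0 -0.12 0;0 0 0 -0.12 0;0 0 0 -0.12 0;0 0 0 -0.12 0")

```text
time: 30.43
tcp_pos: [0.7037, 0.2341, 0.1381]
eef_rot: [-1.566, -0.151, 0.152]
force: [-0.0, -0.3, -1.4]
width: 0.0196
```

```bash
python3 look.py i1 ; python3 valves.py i1 BC; python3 slot.py i1 BC;python3 st.py .7045 .2448 115
```

```text
top [306.2 215.3] 52 [0.5894 0.0061 0.0595] [0.5902 0.0061 0.0515]
top [245.3 279.3] 52 [0.4358 0.1426 0.0595] [0.4356 0.1435 0.0515]
top [439.4 282.2] 52 [ 0.4417 -0.3111  0.0595] [ 0.4415 -0.3133  0.0515]
side [423.4 149.9] 23 [ 0.439  -0.3054  0.0595] [ 0.4397 -0.3151  0.0515]
side [326.7 216.1] 41 [0.5879 0.0101 0.0595] [0.5904 0.0042 0.0515]
side [381.  238.8] 49 [0.4543 0.0207 0.0595] [0.4552 0.015  0.0515]
side [249.3 280.6] 65 [0.6643 0.2236 0.0595] [0.6677 0.2202 0.0515]
side [371.  290.9] 68 [0.4342 0.1476 0.0595] [0.4348 0.1433 0.0515]
[0.7038 0.234  0.1377]
B top {'size': (86.1, 49.4), 'ctr': array([0.6135, 0.0077]), 'yaw': np.float64(5.9), 'pad': array([0.5905, 0.0061]), 'screw_rect': array([0.6354, 0.01  ]), 'screw_pad': array([0.6343, 0.0107]), 'screw_circ': array([0.6345, 0.0093]), 'r': 12.0, 'yaw_pc': np.float64(4.1)}
B side {'size': (88.5, 52.5), 'ctr': array([0.6115, 0.0067]), 'yaw': np.float64(6.9), 'pad': array([0.5902, 0.0041]), 'screw_rect': array([0.6333, 0.0093]), 'screw_pad': array([0.6339, 0.0093]), 'screw_circ': array([0.6346, 0.0106]), 'r': 13.7, 'yaw_pc': np.float64(8.4)}
C top None
C side {'size': (88.4, 51.0), 'ctr': array([0.6863, 0.2325]), 'yaw': np.float64(32.9), 'pad': array([0.6675, 0.2203]), 'screw_rect': array([0.7048, 0.2444]), 'screw_pad': array([0.7045, 0.2442]), 'screw_circ': array([0.7036, 0.2458]), 'r': 13.6, 'yaw_pc': np.float64(35.3)}
B top slot rel yaw (cw +) 87.7 mid [0.6352 0.0091] aniso 2.8
B side slot rel yaw (cw +) 87.7 mid [0.6343 0.0088] aniso 2.8
C top slot rel yaw (cw +) -10.9 mid [0.7077 0.2414] aniso 1.6
C side slot rel yaw (cw +) 8.6 mid [0.7046 0.2447] aniso 3.0
30.5333 [0.7038 0.234  0.1377] zyaw 100.83107742148363 ydown [-0.0007 -0.0003 -1.    ] q1,q7 [0.0437 1.0026] F [ 0.9974  0.1346 -0.8121] T [ 0.0548 -0.1535 -0.0604] w 0.01940086872600584
tool delta mm [ 2.7563 -0.004  10.458 ]
turn rad -0.24729435045527548
```

View pics/i1.png

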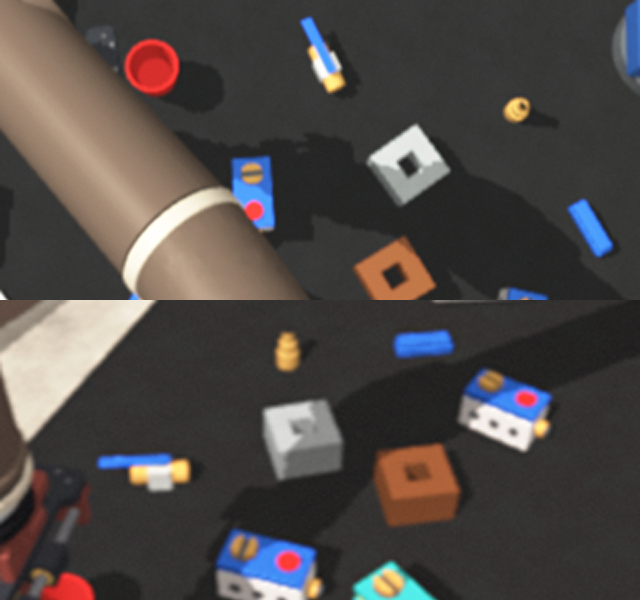

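Call:
step_arm(commands="2.8 0 10.5 0 0;0 0 0 -0.123 0;0 0 0 -0.124 0;0 15 0 0 0;0 13 0 0 0;0 4 0 0 0;0 0 0 0 0;0 0 0 0 0")

```text
time: 31.2
tcp_pos: [0.7043, 0.2453, 0.1044]
eef_rot: [-1.544, -0.339, 0.341]
force: [-0.6, 0.1, -1.9]
width: 0.0194
```

```bash
python3 st.py .7045 .2448 115;  python3 - <<'E'
from h import *
t,s=snap("i2",names=("top","side"))
cv2.imwrite("pics/i2.png",cv2.resize(s[260:300,205:250],(675,600),interpolation=2))
print(proj("side",[.7045,.2448,.0618]),)
E
```

```text
31.2 [0.7043 0.2453 0.1044] zyaw 114.84893806488311 ydown [-0.0013 -0.0005 -1.    ] q1,q7 [0.0439 1.1985] F [-0.5583  0.0584 -1.9141] T [ 0.0652 -0.1273  0.016 ] w 0.019367998820679945
tool delta mm [-0.0406  0.     -0.5328]
turn rad -0.002636528142223699
[226.05363522 281.52275677]
```

View pics/i2.png

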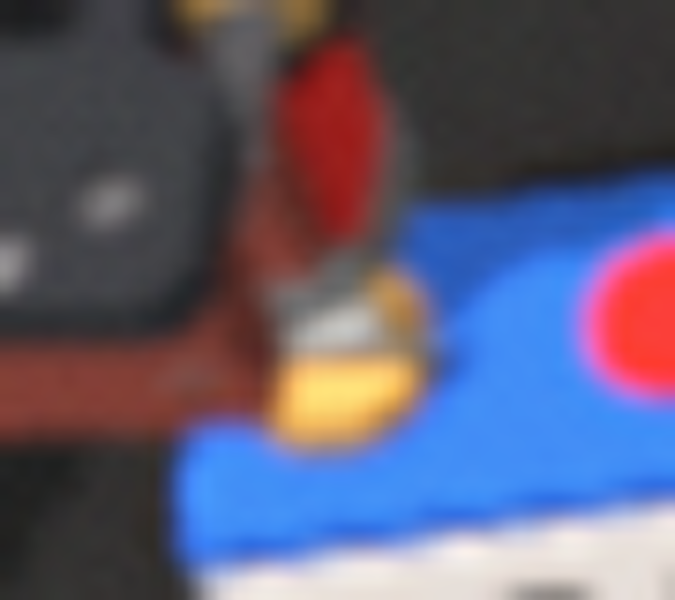

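Call:
step_arm(commands="0 1 -0.5 0 0;0 1 0 0 0;0 1 0 0 0;0 0 0 0 0;0 1 0 0 0;0 0 0 0 0;0 1 0 0 0;0 0 0 0 0")

```text
time: 31.97
tcp_pos: [0.7048, 0.2449, 0.1001]
eef_rot: [-1.544, -0.342, 0.342]
force: [-0.2, -0.0, -1.4]
width: 0.0201
```

Call:
step_arm(commands="0 1 0 0 0;0 0 0 0 0;0 1 0 0 0;0 0 0 0 0;0 0 0 0 0;0 0 0 0.1 0;0 0 0 0.1 0;0 0 0 0 0")

```text
time: 32.63
tcp_pos: [0.7048, 0.2452, 0.0985]
eef_rot: [-1.563, -0.182, 0.182]
force: [0.5, 1.5, -1.1]
width: 0.0195
```

```bash
python3 st.py
```

```text
32.6333 [0.7048 0.2452 0.0985] zyaw 103.29178714806922 ydown [ 0.0002  0.0002 -1.    ] q1,q7 [0.0252 1.0128] F [ 0.4585  1.4757 -1.1396] T [ 0.082  -0.1605 -0.0476] w 0.01951099233831697
```

Call:
step_arm(commands="0 1 0 0.1 0;0 0 0 0.1 0;0 0 0 0.1 0;0 0 0 0.1 0;0 0 0 0.1 0;0 0 0 0.1 0;0 0 0 0.1 0;0 0 0 0 0")

```text
time: 33.3
tcp_pos: [0.7051, 0.2452, 0.0979]
eef_rot: [-1.54, 0.364, -0.365]
force: [1.0, 1.1, 0.1]
width: 0.0197
```

Call:
step_arm(commands="0 0 0 0.1 0;0 0 0 0.1 0;0 0 0 0.1 0;0 0 0 0.1 0;0 0 0 0.1 0;0 0 0 0.1 0;0 0 0 0.06 0;0 0 0 0.06 0")

```text
time: 33.97
tcp_pos: [0.7052, 0.2449, 0.0978]
eef_rot: [-1.369, 0.916, -0.918]
force: [-0.1, -0.4, 2.4]
width: 0.0199
```

Call:
step_arm(commands="0 0 0 0.03 0;0 0 0 0 0;0 0 0 0 0;0 0 0 0 0;0 0 0 0 0;0 0 0 0 0;0 0 0 0 0;0 0 0 0 0")

```text
time: 34.63
tcp_pos: [0.7052, 0.2449, 0.0976]
eef_rot: [-1.357, 0.942, -0.942]
force: [0.1, -1.2, 3.4]
width: 0.0197
```

```bash
python3 st.py
```

```text
34.6333 [0.7052 0.2449 0.0976] zyaw 20.479175362236845 ydown [ 0.0006  0.0001 -1.    ] q1,q7 [-0.1325 -0.2817] F [ 0.143  -1.1956  3.414 ] T [-0.2696 -0.2874  0.1151] w 0.01969237492801548
```

Call:
step_arm(commands="0 0 0 -0.12 0;0 -10 0 0 0;0 -20 0 0 0;0 -10 -35 0 0;0 0 -37 0 0;0 0 -37 0 0;0 0 -37 0 0;0 0 -37 0 0")

```text
time: 35.3
tcp_pos: [0.5402, 0.1602, 0.1374]
eef_rot: [-1.397, 0.854, -0.853]
force: [-0.8, 0.6, -0.4]
width: 0.02
```

Call:
step_arm(commands="0 0 -37 0 0;2.5 0 -37 0 0;0 0 0 -0.12 0;0 0 0 -0.12 0;0 0 0 -0.12 0;0 0 0 -0.12 0;0 0 0 -0.06 0;0 0 0 0 0")

```text
time: 35.97
tcp_pos: [0.4775, 0.1247, 0.1376]
eef_rot: [-1.527, 0.434, -0.434]
force: [0.4, 0.1, -0.3]
width: 0.0202
```

```bash
python3 look.py j1 ; python3 valves.py j1 CD; python3 slot.py j1 CDB;python3 st.py .475 .1248 58.3
```

```text
top [217.6 180.1] 46 [0.6669 0.2196 0.0595] [0.6682 0.221  0.0515]
top [306.6 214.9] 45 [0.5904 0.0052 0.0595] [0.5912 0.0052 0.0515]
top [297.7 272. ] 47 [0.4559 0.0217 0.0595] [0.4559 0.0218 0.0515]
top [439.4 282.2] 52 [ 0.4417 -0.3111  0.0595] [ 0.4415 -0.3133  0.0515]
side [423.4 149.9] 23 [ 0.439  -0.3054  0.0595] [ 0.4397 -0.3151  0.0515]
side [326.  215.1] 25 [0.5905 0.0081 0.0595] [0.593  0.0021 0.0515]
side [380.8 238.7] 53 [0.4548 0.0207 0.0595] [0.4557 0.0149 0.0515]
side [361.2 251.1] 157 [0.4831 0.0681 0.0595] [0.4844 0.0629 0.0515]
side [249.4 280.5] 64 [0.6642 0.2233 0.0595] [0.6676 0.22   0.0515]
side [371.  290.9] 68 [0.4342 0.1476 0.0595] [0.4348 0.1433 0.0515]
[0.4776 0.1247 0.1375]
C top {'size': (87.5, 50.7), 'ctr': array([0.6873, 0.2339]), 'yaw': np.float64(32.7), 'pad': array([0.6681, 0.2208]), 'screw_rect': array([0.7059, 0.2458]), 'screw_pad': array([0.7051, 0.2445]), 'screw_circ': array([0.7047, 0.2437]), 'r': 12.2, 'yaw_pc': np.float64(32.1)}
C side {'size': (88.5, 50.9), 'ctr': array([0.6866, 0.2322]), 'yaw': np.float64(32.5), 'pad': array([0.6675, 0.2201
[... 371 characters left out ...]
ew_circ': array([0.4739, 0.1252]), 'r': 14.1, 'yaw_pc': np.float64(-24.5)}
C top slot rel yaw (cw +) 86.5 mid [0.7053 0.2452] aniso 2.9
C side slot rel yaw (cw +) 86.5 mid [0.7043 0.2448] aniso 2.9
D top slot rel yaw (cw +) 65.9 mid [0.469  0.1261] aniso 1.8
D side slot rel yaw (cw +) 6.3 mid [0.4748 0.1244] aniso 3.1
B top slot rel yaw (cw +) 87.2 mid [0.6355 0.009 ] aniso 3.0
B side slot rel yaw (cw +) 87.8 mid [0.6348 0.0089] aniso 2.9
36.0667 [0.4776 0.1247 0.1375] zyaw 58.02039928010273 ydown [-0.0003  0.0001 -1.    ] q1,q7 [0.224  0.3702] F [ 0.1076  0.1662 -0.9136] T [-0.0248 -0.1239 -0.051 ] w 0.020049923894027436
tool delta mm [-2.2313  0.0007 -1.2979]
turn rad -0.004879953153153738
```

View pics/j1.png

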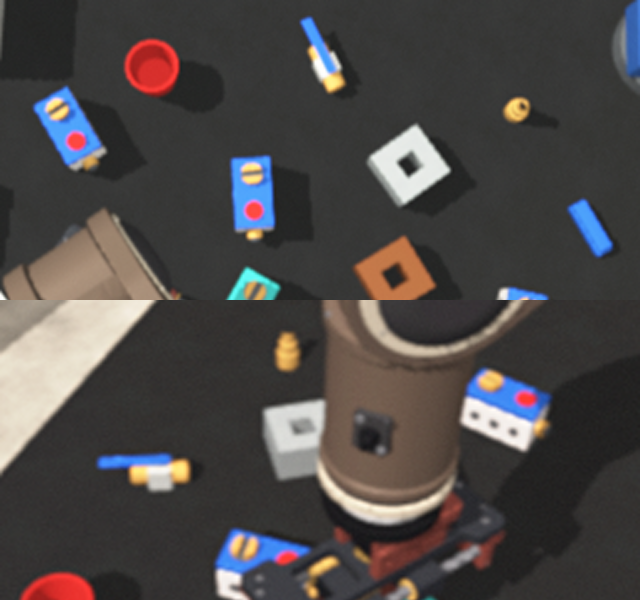

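Call:
step_arm(commands="-2.2 0 -1.3 0 0;0 15 0 0 0;0 13 0 0 0;0 5 0 0 0;0 0 0 0 0;0 1 0 0 0;0 1 0 0 0;0 0 0 0 0")

```text
time: 36.73
tcp_pos: [0.4755, 0.1249, 0.1028]
eef_rot: [-1.526, 0.434, -0.435]
force: [0.2, 0.5, -1.3]
width: 0.0198
```

Call:
step_arm(commands="0 1 0 0 0;0 0 0 0 0;0 1 0 0 0;0 0 0 0 0;0 1 0 0 0;0 0 0 0 0;0 1 0 0 0;0 0 0 0 0")

```text
time: 37.4
tcp_pos: [0.4751, 0.1247, 0.0981]
eef_rot: [-1.527, 0.434, -0.434]
force: [0.2, -0.2, -1.4]
width: 0.0201
```

```bash
python3 st.py .475 .1248 58.3
python3 - <<'E'
from h import *
t,s=snap("j2")
cv2.imwrite("pics/j2.png",cv2.resize(s[240:310,320:400],(686,600),interpolation=2))
E
```

```text
37.4 [0.4751 0.1247 0.0981] zyaw 58.26808592788945 ydown [-0.0003 -0.     -1.    ] q1,q7 [0.1923 0.3233] F [ 0.1913 -0.1793 -1.4375] T [ 0.042  -0.1328  0.0267] w 0.020091564389300414
tool delta mm [-0.1274  0.      0.0391]
turn rad -0.0005570056360479152
```

View pics/j2.png

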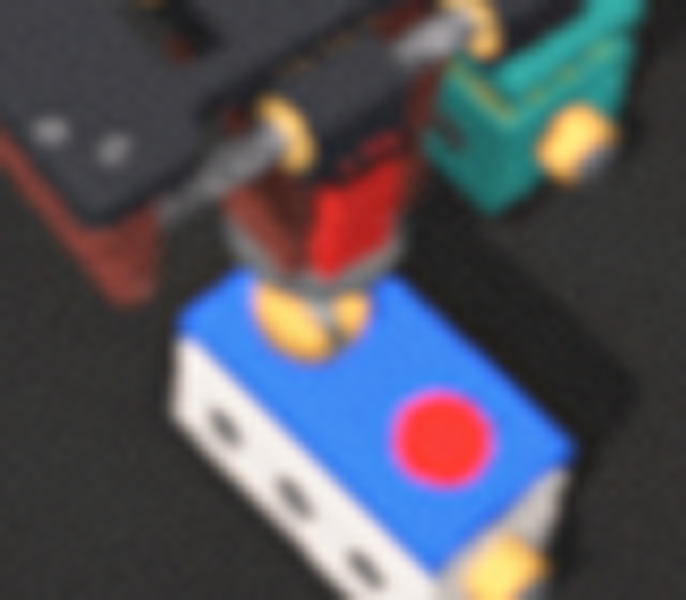

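Call:
step_arm(commands="0 1 0 0.1 0;0 0 0 0.1 0;0 0 0 0.1 0;0 0 0 0.1 0;0 0 0 0.1 0;0 0 0 0.1 0;0 0 0 0.1 0;0 0 0 0 0")

```text
time: 38.17
tcp_pos: [0.475, 0.1246, 0.0973]
eef_rot: [-1.342, 0.976, -0.976]
force: [0.4, -0.2, -1.9]
width: 0.0199
```

Call:
step_arm(commands="0 0 0 0.1 0;0 0 0 0.1 0;0 0 0 0.1 0;0 0 0 0.1 0;0 0 0 0.1 0;0 0 0 0.1 0;0 0 0 0.1 0;0 0 0 0.08 0")

```text
time: 38.83
tcp_pos: [0.4748, 0.1243, 0.0972]
eef_rot: [-0.954, 1.542, -1.543]
force: [-0.9, -1.6, -0.2]
width: 0.0201
```

Call:
step_arm(commands="0 0 0 0.08 0;0 0 0 0.06 0;0 0 0 0.06 0;0 0 0 0 0;0 0 0 0 0;0 0 0 0 0;0 0 0 0 0;0 0 0 0 0")

```text
time: 39.5
tcp_pos: [0.4748, 0.1244, 0.0972]
eef_rot: [-0.821, 1.678, -1.678]
force: [-2.5, -2.5, -0.1]
width: 0.0201
```

```bash
python3 st.py
```

```text
39.5 [0.4748 0.1244 0.0972] zyaw -37.91302546149129 ydown [-0.0008 -0.0005 -1.    ] q1,q7 [-0.1122 -1.1583] F [-2.4823 -2.4747 -0.0736] T [-0.7459  0.4745  0.0298] w 0.020090541946722322
```

Call:
step_arm(commands="0 0 0 0.05 0;0 0 0 0 0;0 0 0 -0.1 0;0 -10 0 0 0;0 -20 0 0 0;0 -10 0 0 0;0 0 0 0 0;0 0 0 0 0")

```text
time: 40.17
tcp_pos: [0.476, 0.1251, 0.1382]
eef_rot: [-0.851, 1.644, -1.645]
force: [-0.0, 1.2, -1.4]
width: 0.0202
```

```bash
python3 st.py .484 -.3222 68.5
```

```text
40.1667 [0.476  0.1251 0.1382] zyaw -35.16433166884153 ydown [ 0.0025  0.0008 -1.    ] q1,q7 [-0.0895 -1.0889] F [-0.0272  1.2412 -1.3863] T [-0.0485 -0.0606 -0.0034] w 0.020179129659425487
tool delta mm [361.0558  -0.3237 264.1532]
turn rad -1.8092839045007127
```

Call:
step_arm(commands="24 0 18 0 0;32 0 24 0 0;32 0 24 0 0;32 0 24 0 0;32 0 24 0 0;32 0 24 0 0;32 0 24 0 0;32 0 24 0 0")

```text
time: 40.83
tcp_pos: [0.484, -0.187, 0.1366]
eef_rot: [-0.854, 1.646, -1.645]
force: [0.8, 0.3, -1.1]
width: 0.0199
```

Call:
step_arm(commands="32 0 24 0 0;32 0 23 0 0;32 0 21 0 0;17 0 10 0 0;0 0 0 -0.12 0;0 0 0 -0.12 0;0 0 0 -0.12 0;0 0 0 -0.12 0")

```text
time: 41.5
tcp_pos: [0.483, -0.3223, 0.1362]
eef_rot: [-1.146, 1.304, -1.302]
force: [-0.0, 0.5, -1.4]
width: 0.02
```

Call:
step_arm(commands="0 0 0 -0.12 0;0 0 0 -0.12 0;0 0 0 -0.12 0;0 0 0 -0.12 0;0 0 0 -0.12 0;0 0 0 -0.12 0;0 0 0 -0.12 0;0 0 0 -0.12 0")

```text
time: 42.17
tcp_pos: [0.4831, -0.3221, 0.1363]
eef_rot: [-1.492, 0.578, -0.577]
force: [-0.3, 0.0, -0.7]
width: 0.0197
```

```bash
python3 look.py k1 ; python3 valves.py k1 DA; python3 slot.py k1 BCDA;python3 st.py .484 -.3222 68.5
```

```text
top [217.6 180.1] 46 [0.6669 0.2196 0.0595] [0.6682 0.221  0.0515]
top [306.6 214.9] 45 [0.5904 0.0052 0.0595] [0.5912 0.0052 0.0515]
top [298.  272.1] 44 [0.4557 0.021  0.0595] [0.4557 0.0211 0.0515]
top [245.3 279.3] 52 [0.4358 0.1426 0.0595] [0.4356 0.1435 0.0515]
top [439.4 282.2] 52 [ 0.4417 -0.3111  0.0595] [ 0.4415 -0.3133  0.0515]
side [392.1  95.5] 14 [ 0.5915 -0.5219  0.0595] [ 0.594  -0.5341  0.0515]
side [418.  113.8] 171 [ 0.4925 -0.4599  0.0595] [ 0.4938 -0.4714  0.0515]
side [423.4 149.9] 23 [ 0.439  -0.3054  0.0595] [ 0.4397 -0.3151  0.0515]
side [326.7 216.1] 41 [0.5879 0.0101 0.0595] [0.5904 0.0042 0.0515]
side [381.  238.8] 49 [0.4543 0.0207 0.0595] [0.4552 0.015  0.0515]
side [249.4 280.5] 64 [0.6642 0.2233 0.0595] [0.6676 0.22   0.0515]
side [371.  290.9] 68 [0.4342 0.1476 0.0595] [0.4348 0.1433 0.0515]
[ 0.483  -0.3222  0.1363]
D top {'size': (88.5, 50.2), 'ctr': array([0.4559, 0.1353]), 'yaw': np.float64(-25.1), 'pad': array([0.4357, 0.1437]), 'screw_rect': array([0.4759, 0.1259]), 'screw_pad': array([0.4755, 0.1251]), 'screw_circ': array([0.4752, 0.1245]), 'r'
[... 935 characters left out ...]
aniso 3.0
B side slot rel yaw (cw +) 87.8 mid [0.6348 0.0089] aniso 2.9
C top slot rel yaw (cw +) 86.4 mid [0.7053 0.2452] aniso 2.9
C side slot rel yaw (cw +) 86.5 mid [0.7044 0.2448] aniso 2.9
D top slot rel yaw (cw +) 89.4 mid [0.4752 0.1246] aniso 2.9
D side slot rel yaw (cw +) 88.2 mid [0.475 0.125] aniso 2.9
A top slot rel yaw (cw +) 38.1 mid [ 0.4836 -0.3252] aniso 1.2
A side slot rel yaw (cw +) 16.1 mid [ 0.4827 -0.3243] aniso 2.3
42.2667 [ 0.483  -0.3222  0.1363] zyaw 47.47745055370307 ydown [-0.0008  0.0011 -1.    ] q1,q7 [0.8369 1.1273] F [ 0.4205 -0.3556 -0.7089] T [ 0.0271 -0.099   0.0009] w 0.01971861863765919
tool delta mm [ 0.7001 -0.0008  0.6497]
turn rad -0.3669127050011922
```

View pics/k1.png

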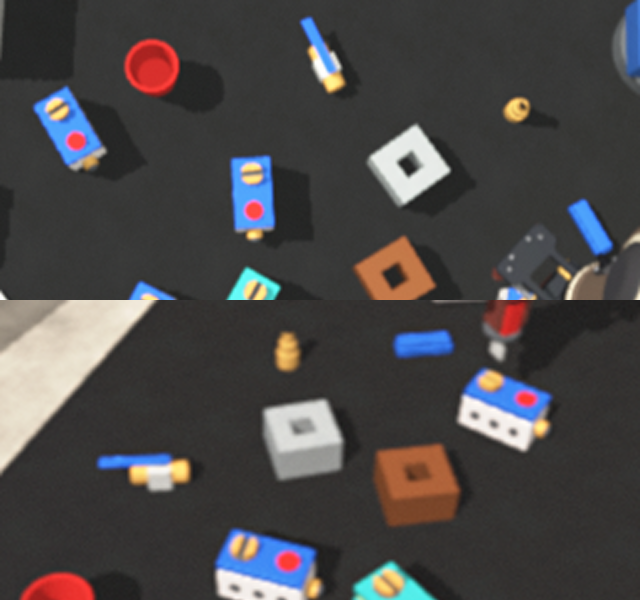

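Call:
step_arm(commands="0.7 0 0.7 0 0;0 0 0 -0.122 0;0 0 0 -0.122 0;0 0 0 -0.123 0;0 15 0 0 0;0 13 0 0 0;0 4 0 0 0;0 0 0 0 0")

```text
time: 42.93
tcp_pos: [0.4834, -0.3218, 0.1036]
eef_rot: [-1.549, 0.3, -0.295]
force: [-0.4, -1.1, -0.4]
width: 0.0199
```

Call:
step_arm(commands="0 0 0 0 0;0 1 0 0 0;0 1 0 0 0;0 0 0 0 0;0 1 0 0 0;0 0 0 0 0;0 1 0 0 0;0 0 0 0 0")

```text
time: 43.6
tcp_pos: [0.4844, -0.3224, 0.1013]
eef_rot: [-1.551, 0.296, -0.296]
force: [-0.4, -0.3, -1.4]
width: 0.0196
```

```bash
python3 st.py .484 -.3222 68.5
python3 - <<'E'
from h import *
t,s=snap("k2")
cv2.imwrite("pics/k2.png",cv2.resize(s[115:175,385:445],(600,600),interpolation=2))
E
```

```text
43.6 [ 0.4844 -0.3224  0.1013] zyaw 68.40547324989402 ydown [-0. -0. -1.] q1,q7 [0.8801 1.4259] F [-0.3624 -0.2681 -1.374 ] T [ 0.0017 -0.1636  0.0307] w 0.01959646963622777
tool delta mm [-0.4209  0.      0.0175]
turn rad -0.0016498030205593292
```

View pics/k2.png

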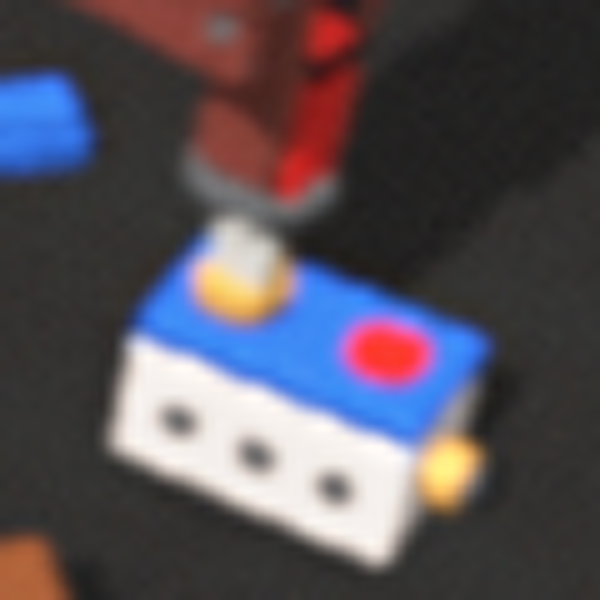

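Call:
step_arm(commands="0 1 0 0 0;0 0 0 0 0;0 1 0 0 0;0 0 0 0 0;0 1 0 0 0;0 0 0 0 0;0 1 0 0 0;0 0 0 0 0")

```text
time: 44.37
tcp_pos: [0.4844, -0.3223, 0.0972]
eef_rot: [-1.55, 0.296, -0.295]
force: [0.2, 0.4, -0.7]
width: 0.0199
```

```bash
python3 st.py .484 -.3222 68.5
python3 - <<'E'
from h import *
t,s=snap("k3")
cv2.imwrite("pics/k3.png",cv2.resize(s[115:175,385:445],(600,600),interpolation=2))
E
```

```text
44.3667 [ 0.4844 -0.3223  0.0972] zyaw 68.41220342872022 ydown [-0.0002  0.0001 -1.    ] q1,q7 [0.8783 1.4231] F [ 0.2365  0.4451 -0.7195] T [ 0.046  -0.1684  0.0119] w 0.019904277444867145
tool delta mm [-0.3768  0.0001 -0.0157]
turn rad -0.0015323392407940821
```

View pics/k3.png

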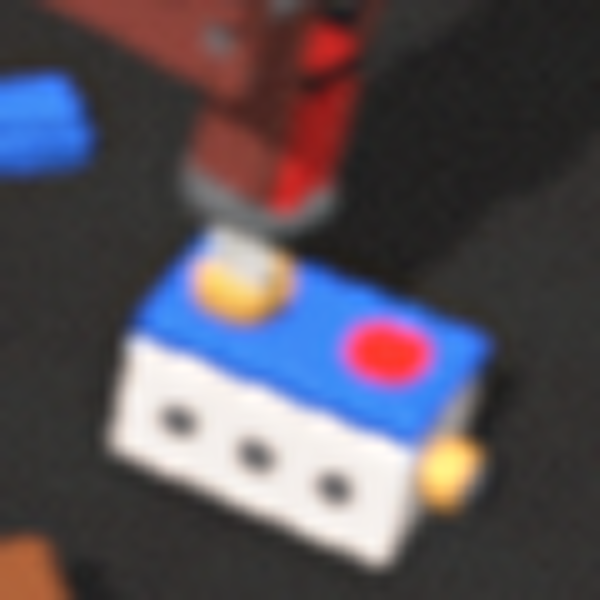

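Call:
step_arm(commands="0 0 0 0.1 0;0 0 0 0.1 0;0 0 0 0.1 0;0 0 0 0.1 0;0 0 0 0.1 0;0 0 0 0.1 0;0 0 0 0.1 0;0 0 0 0 0")

```text
time: 45.13
tcp_pos: [0.4843, -0.3226, 0.0974]
eef_rot: [-1.402, 0.841, -0.842]
force: [1.0, -1.2, -1.6]
width: 0.0196
```

Call:
step_arm(commands="0 0 0 0.1 0;0 0 0 0.1 0;0 0 0 0.1 0;0 0 0 0.1 0;0 0 0 0.1 0;0 0 0 0.1 0;0 0 0 0.1 0;0 0 0 0.08 0")

```text
time: 45.8
tcp_pos: [0.484, -0.3229, 0.0973]
eef_rot: [-1.06, 1.418, -1.418]
force: [-1.4, -1.5, -1.3]
width: 0.0196
```

Call:
step_arm(commands="0 0 0 0.06 0;0 0 0 0.06 0;0 0 0 0 0;0 0 0 0 0;0 0 0 0 0;0 0 0 0 0;0 0 0 0 0;0 0 0 0 0")

```text
time: 46.47
tcp_pos: [0.484, -0.3227, 0.0973]
eef_rot: [-0.99, 1.502, -1.501]
force: [-2.0, -3.6, 0.3]
width: 0.0196
```

```bash
python3 st.py
```

```text
46.4667 [ 0.484  -0.3227  0.0973] zyaw -23.23112054693523 ydown [-0.0005 -0.0002 -1.    ] q1,q7 [0.5971 0.0322] F [-1.999  -3.562   0.2667] T [-0.8654  0.7253  0.0474] w 0.019556555887914193
```

Call:
step_arm(commands="0 0 0 0.04 0;0 0 0 0 0;0 0 0 -0.12 0;0 -10 0 0 0;0 -20 0 0 0;0 -30 0 0 0;0 -10 0 0 0;0 0 0 0 0")

```text
time: 47.13
tcp_pos: [0.4868, -0.3226, 0.1709]
eef_rot: [-1.033, 1.44, -1.45]
force: [0.1, -1.2, -0.8]
width: 0.0195
```

```bash
python3 - <<'E'
from h import *
np.set_printoptions(precision=4,suppress=True)
for n in("top","side"):
    im=cv2.imread(f"pics/{n}_k1_raw.png"); k=8
    c=proj(n,[.655,-.182,.042]); x0,y0=int(c[0])-30,int(c[1])-30
    cr=cv2.resize(im[y0:y0+60,x0:x0+60],None,fx=k,fy=k,interpolation=cv2.INTER_CUBIC)
    H,S,V=cv2.split(cv2.cvtColor(cr,cv2.COLOR_BGR2HSV))
    th=195 if n=="top" else 0
    g=((S<50)&(V>150)).astype(np.uint8)
    cs,_=cv2.findContours(g,cv2.RETR_CCOMP,cv2.CHAIN_APPROX_NONE)
    for q in cs:
        a=cv2.contourArea(q)/k/k
        if a<15: continue
        w=np.array([plane(n,(p+.5)/k-.5+[x0,y0],.0405)[:2] for p in q[:,0,:].astype(float)],np.float32)*1000
        r=cv2.minAreaRect(w); print(n,round(a),r)
    print(np.percentile(V[S<50],[10,30,50,70,90]))
E
python3 st.py .6553 -.1823 -52.6
```

```text
top 880 ((654.6123046875, -181.29261779785156), (72.12023162841797, 75.95895385742188), 37.00354766845703)
top 86 ((654.8296508789062, -182.21823120117188), (24.569223403930664, 23.735382080078125), 36.3278694152832)
[ 39.  55.  56.  58. 234.]
side 734 ((646.8960571289062, -170.50064086914062), (77.14718627929688, 107.15857696533203), 36.473777770996094)
side 18 ((657.2051391601562, -180.25035095214844), (14.353971481323242, 17.734493255615234), 36.0234375)
[ 50.  51.  52.  54. 199.]
47.1333 [ 0.4868 -0.3226  0.1709] zyaw -18.72897034445787 ydown [ 0.006  -0.0024 -1.    ] q1,q7 [0.6168 0.1156] F [ 0.1175 -1.1581 -0.754 ] T [-0.0644 -0.0483 -0.0764] w 0.019546518810451382
tool delta mm [-186.9874    0.6786  114.4871]
turn rad 0.591160988529851
```

Call:
step_arm(commands="-20 0 12 0 0;-33 0 20 0 0;-33 0 20 0 0;-33 0 20 0 0;-33 0 20 0 0;-34 0 22 0 0;0 0 0 0 0;0 0 0 0.12 0")

```text
time: 47.8
tcp_pos: [0.6533, -0.1783, 0.1651]
eef_rot: [-0.968, 1.528, -1.522]
force: [-0.8, -0.1, -1.4]
width: 0.0197
```

Call:
step_arm(commands="0 0 0 0.12 0;0 0 0 0.12 0;0 0 0 0.12 0;0 0 0 0.12 0;0 0 0 0 0;0 0 0 0 0;0 0 0 0 0;0 0 0 0 0")

```text
time: 48.47
tcp_pos: [0.6518, -0.1825, 0.167]
eef_rot: [-0.621, 1.85, -1.849]
force: [0.6, -0.4, -1.7]
width: 0.0195
```

```bash
python3 look.py l1 ; python3 slot.py l1 BCDA; python3 valves.py l1 A;python3 st.py .6548 -.1823 -53.5
```

```text
top [217.6 180.1] 46 [0.6669 0.2196 0.0595] [0.6682 0.221  0.0515]
top [306.6 214.9] 45 [0.5904 0.0052 0.0595] [0.5912 0.0052 0.0515]
top [298.  272.1] 44 [0.4557 0.021  0.0595] [0.4557 0.0211 0.0515]
top [245.3 279.3] 52 [0.4358 0.1426 0.0595] [0.4356 0.1435 0.0515]
side [330.  119.8] 65 [ 0.7222 -0.3263  0.0595] [ 0.7263 -0.3362  0.0515]
side [341.  120.3] 27 [ 0.6917 -0.3371  0.0595] [ 0.6954 -0.3472  0.0515]
side [423.4 149.9] 23 [ 0.439  -0.3054  0.0595] [ 0.4397 -0.3151  0.0515]
side [326.7 216.1] 41 [0.5879 0.0101 0.0595] [0.5904 0.0042 0.0515]
side [381.  238.8] 49 [0.4543 0.0207 0.0595] [0.4552 0.015  0.0515]
side [249.4 280.5] 64 [0.6642 0.2233 0.0595] [0.6676 0.22   0.0515]
side [371.  290.9] 68 [0.4342 0.1476 0.0595] [0.4348 0.1433 0.0515]
[ 0.6519 -0.1827  0.1672]
B top slot rel yaw (cw +) 87.2 mid [0.6355 0.009 ] aniso 3.0
B side slot rel yaw (cw +) 87.7 mid [0.6347 0.0089] aniso 2.9
C top slot rel yaw (cw +) 86.5 mid [0.7053 0.2452] aniso 2.9
C side slot rel yaw (cw +) 86.5 mid [0.7044 0.2448] aniso 3.0
D top slot rel yaw (cw +) 89.5 mid [0.4752 0.1246] aniso 2.9
D side slot rel yaw (cw +) 88.2 mid [0.475  0.1251] aniso 2.9
A top slot rel yaw (cw +) -11.1 mid [ 0.4839 -0.3268] aniso 1.5
A side slot rel yaw (cw +) 87.1 mid [ 0.4839 -0.3219] aniso 2.9
A top None
A side {'size': (90.4, 56.4), 'ctr': array([ 0.4615, -0.3193]), 'yaw': np.float64(-11.1), 'pad': array([ 0.4399, -0.315 ]), 'screw_rect': array([ 0.4831, -0.3236]), 'screw_pad': array([ 0.4831, -0.3235]), 'screw_circ': array([ 0.4818, -0.3224]), 'r': 15.2, 'yaw_pc': np.float64(-10.1)}
48.5667 [ 0.6519 -0.1827  0.1672] zyaw -52.973575775495895 ydown [-0.0001  0.0002 -1.    ] q1,q7 [ 0.2282 -0.7409] F [-0.326   0.7142 -1.015 ] T [-0.0767 -0.0372 -0.0256] w 0.01979405418346066
tool delta mm [-2.5772 -0.0002  1.413 ]
turn rad 0.009187835979854439
```

View pics/l1.png

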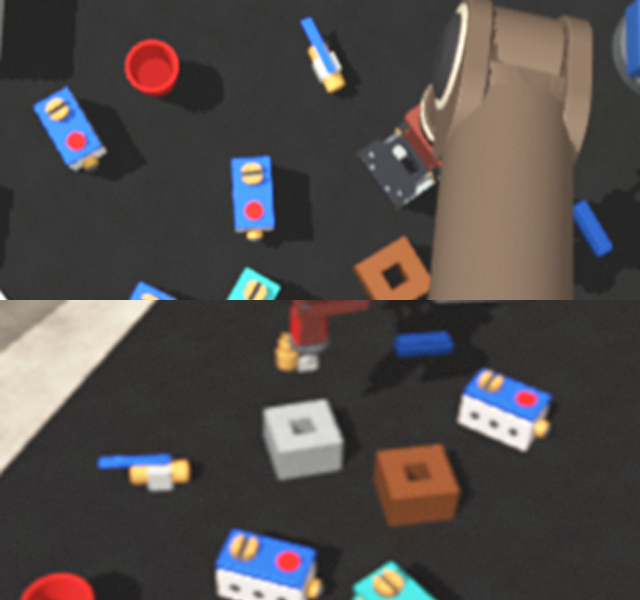

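Call:
step_arm(commands="-2.6 0 1.4 0 0;0 25 0 0 0;0 25 0 0 0;0 15 0 0 0;0 0 0 0 0;0 0 0 0 0;0 0 0 0 0;0 0 0 0 0")

```text
time: 49.23
tcp_pos: [0.656, -0.1825, 0.104]
eef_rot: [-0.616, 1.849, -1.851]
force: [-0.2, 0.1, 0.3]
width: 0.0196
```

```bash
python3 st.py .6548 -.1823 -53.5
python3 - <<'E'
from h import *
t,s=snap("m1")
cv2.imwrite("pics/m1.png",cv2.resize(s[130:190,300:365],(650,600),interpolation=2))
print(proj("side",[.6548,-.1823,.056]),proj("side",[.6548,-.1823,.042]))
E
```

```text
49.2333 [ 0.656  -0.1825  0.104 ] zyaw -53.05300906923429 ydown [ 0.0025 -0.0005 -1.    ] q1,q7 [ 0.2268 -0.7476] F [-0.1534  0.0735  0.3459] T [-0.0143 -0.0326 -0.0396] w 0.01959562416410769
tool delta mm [ 0.8398 -0.0031 -0.8639]
turn rad 0.007801463468415616
[332.18755643 157.30353003] [332.08870564 161.17459735]
```

View pics/m1.png

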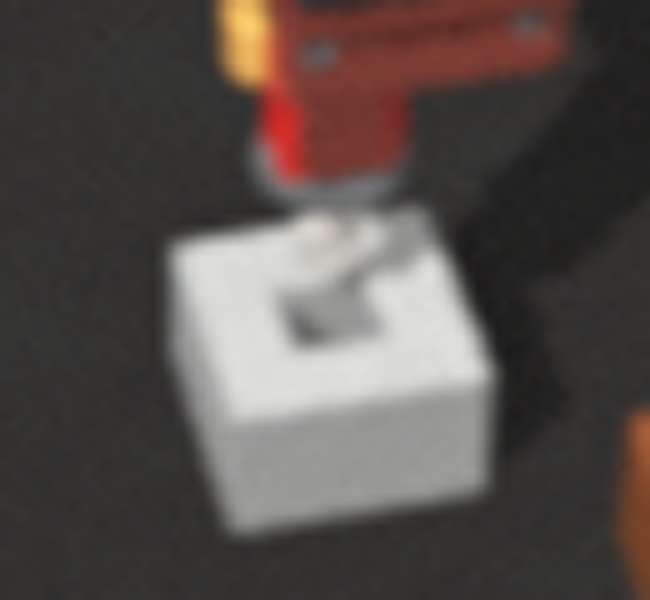

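Call:
step_arm(commands="0 5 0 0 0;0 5 0 0 0;0 4 0 0 0;0 4 0 0 0;0 4 0 0 0;0 4 0 0 0;0 0 0 0 0;0 0 0 0 0")

```text
time: 50.0
tcp_pos: [0.6547, -0.1822, 0.0759]
eef_rot: [-0.619, 1.851, -1.851]
force: [-0.2, 0.7, -0.4]
width: 0.0197
```

```bash
python3 st.py .6548 -.1823 -53.5
```

```text
50.0 [ 0.6547 -0.1822  0.0759] zyaw -53.05219447782928 ydown [-0.0006  0.0001 -1.    ] q1,q7 [ 0.2267 -0.7494] F [-0.2221  0.6844 -0.3897] T [-0.025   0.0054  0.0126] w 0.019670288087001535
tool delta mm [ 0.0043 -0.0001  0.1464]
turn rad 0.007815680770491494
```

Call:
step_arm(commands="0 5 0 0 0;0 5 0 0 0;0 5 0 0 0;0 4 0 0 0;0 2 0 0 0;0 1 0 0 0;0 0 0 0 0;0 0 0 0 0")

```text
time: 50.67
tcp_pos: [0.655, -0.1823, 0.0544]
eef_rot: [-0.618, 1.851, -1.851]
force: [-0.2, -0.9, -0.8]
width: 0.0197
```

```bash
python3 st.py
python3 - <<'E'
from h import *
t,s=snap("m2")
cv2.imwrite("pics/m2.png",cv2.resize(s[130:190,300:365],(650,600),interpolation=2))
E
```

```text
50.6667 [ 0.655  -0.1823  0.0544] zyaw -53.05732716828652 ydown [ 0.0001 -0.0001 -1.    ] q1,q7 [ 0.2267 -0.751 ] F [-0.1603 -0.9149 -0.7586] T [-0.0498  0.0079  0.0281] w 0.019677059937470206
```

View pics/m2.png

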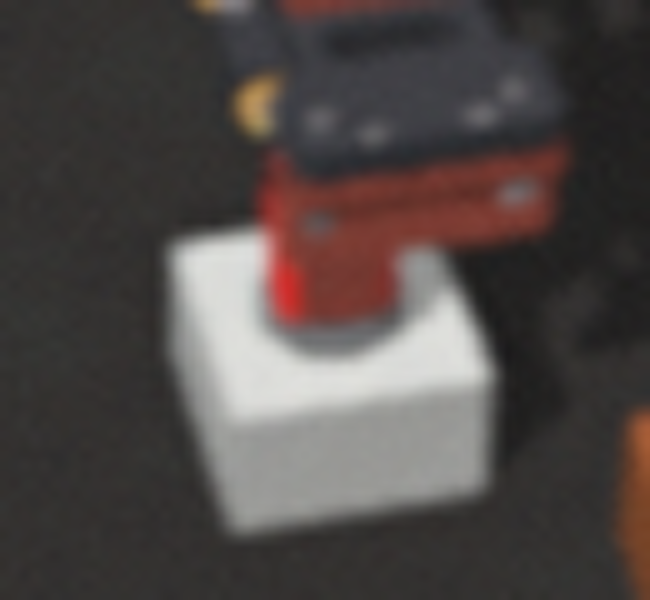

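Almost seated; lower the last 2 mm and check contact force.

Call:
step_arm(commands="0 1 0 0 0;0 0 0 0 0;0 1 0 0 0;0 0 0 0 0;0 0.5 0 0 0;0 0 0 0 0;0 0 0 0 0;0 0 0 0 0")

```text
time: 51.43
tcp_pos: [0.6549, -0.1822, 0.0523]
eef_rot: [-0.618, 1.851, -1.851]
force: [-1.6, 0.5, 4.9]
width: 0.0197
```

Call:
step_arm(commands="0 0 0 0 60;0 0 0 0 60;0 0 0 0 60;0 0 0 0 60;0 0 0 0 60;0 0 0 0 60;0 0 0 0 60;0 0 0 0 60")

```text
time: 52.1
tcp_pos: [0.6549, -0.1822, 0.0518]
eef_rot: [-0.618, 1.851, -1.851]
force: [0.6, 0.4, 0.2]
width: 0.0524
```

Call:
step_arm(commands="0 -5 0 0 60;0 -15 0 0 60;0 -30 0 0 60;0 -40 0 0 60;0 -40 0 0 60;20 -10 0 0 60;40 0 0 0 60;40 0 0 0 60")

```text
time: 52.77
tcp_pos: [0.5756, -0.2418, 0.1936]
eef_rot: [-0.618, 1.846, -1.85]
force: [-0.8, -0.6, -1.6]
width: 0.0525
```

Call:
step_arm(commands="40 0 0 0 60;40 0 0 0 60;40 0 0 0 60;20 0 0 0 60;0 0 0 0 60;0 0 0 0 60;0 0 0 0 60;0 0 0 0 60")

```text
time: 53.43
tcp_pos: [0.4645, -0.3252, 0.192]
eef_rot: [-0.619, 1.849, -1.849]
force: [-0.4, 1.0, -0.6]
width: 0.0528
```

```bash
python3 look.py n1 ; python3 slot.py n1 BCDA; python3 st.py
python3 - <<'E'
from h import *
s=cv2.imread("pics/side_n1_raw.png");t=cv2.imread("pics/top_n1_raw.png")
cv2.imwrite("pics/n1b.png",np.hstack([cv2.resize(t[165:225,350:415],(400,369),interpolation=2),cv2.resize(s[125:190,300:365],(369,369),interpolation=2)]))
k=8;c=cv2.resize(t[160:220,350:420],None,fx=k,fy=k,interpolation=cv2.INTER_CUBIC)
H,S,V=cv2.split(cv2.cvtColor(c,cv2.COLOR_BGR2HSV)); m=(((H<8)|(H>172))&(S>130)&(V>205)).astype(np.uint8)
q=max(cv2.findContours(m,0,1)[0],key=cv2.contourArea); b=cv2.boxPoints(cv2.minAreaRect(q))
w=np.array([plane("top",(p+.5)/k-.5+[350,160],.0925)[:2] for p in b]); print("driver top",w.mean(0),np.linalg.norm(w[1]-w[0]),np.linalg.norm(w[2]-w[1]))
E
```

```text
top [217.6 180.1] 46 [0.6669 0.2196 0.0595] [0.6682 0.221  0.0515]
top [386.4 190. ] 140 [ 0.6564 -0.1841  0.0595] [ 0.6577 -0.1854  0.0515]
top [306.6 214.9] 45 [0.5904 0.0052 0.0595] [0.5912 0.0052 0.0515]
top [298.  272.1] 44 [0.4557 0.021  0.0595] [0.4557 0.0211 0.0515]
top [245.3 279.3] 52 [0.4358 0.1426 0.0595] [0.4356 0.1435 0.0515]
top [438.6 280.4] 22 [ 0.4458 -0.3093  0.0595] [ 0.4457 -0.3114  0.0515]
side [421.9  72.4] 8 [ 0.5385 -0.6976  0.0595] [ 0.5403 -0.712   0.0515]
side [332.9 152. ] 221 [ 0.6598 -0.1989  0.0595] [ 0.6631 -0.2073  0.0515]
side [423.4 149.9] 23 [ 0.439  -0.3054  0.0595] [ 0.4397 -0.3151  0.0515]
side [326.7 216.1] 41 [0.5879 0.0101 0.0595] [0.5904 0.0042 0.0515]
side [381.  238.8] 49 [0.4543 0.0207 0.0595] [0.4552 0.015  0.0515]
side [249.4 280.5] 64 [0.6642 0.2233 0.0595] [0.6676 0.22   0.0515]
side [371.1 290.9] 67 [0.434  0.1475 0.0595] [0.4346 0.1432 0.0515]
[ 0.4643 -0.3252  0.1917]
B top slot rel yaw (cw +) 87.2 mid [0.6355 0.009 ] aniso 3.0
B side slot rel yaw (cw +) 87.8 mid [0.6348 0.0089] aniso 2.9
C top slot rel yaw (cw +) 86.5 mid [0.7053 0.2452] aniso 2.9
C side slot rel yaw (cw +) 86.5 mid [0.7044 0.2448] aniso 2.9
D top slot rel yaw (cw +) 89.5 mid [0.4752 0.1246] aniso 2.9
D side slot rel yaw (cw +) 88.2 mid [0.475  0.1251] aniso 2.9
A top slot rel yaw (cw +) 89.4 mid [ 0.4845 -0.3222] aniso 2.8
A side slot rel yaw (cw +) 86.9 mid [ 0.4839 -0.3219] aniso 2.9
53.5333 [ 0.4643 -0.3252  0.1917] zyaw -52.915427256702706 ydown [ 0.0002  0.0004 -1.    ] q1,q7 [ 0.5242 -0.3965] F [ 0.2356 -0.08    0.0937] T [-0.0172 -0.0168  0.0326] w 0.05239431787148371
driver top [ 0.6545263  -0.18210011] 0.019434142497183903 0.030422946677473882
```

View pics/n1.png

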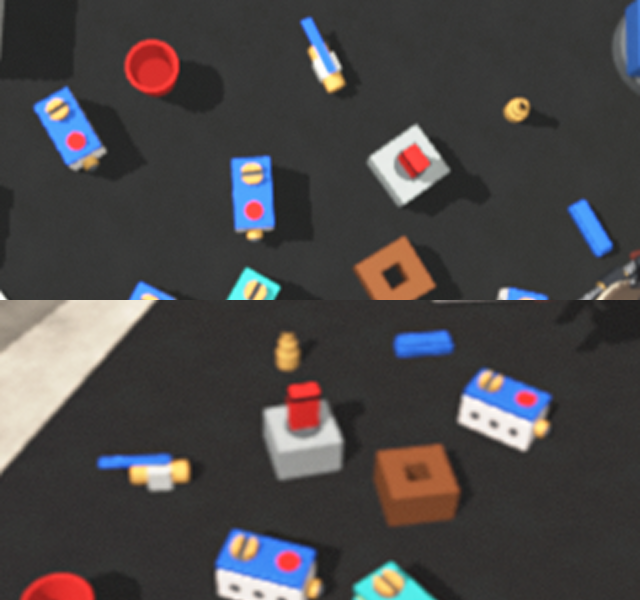

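View pics/n1b.png

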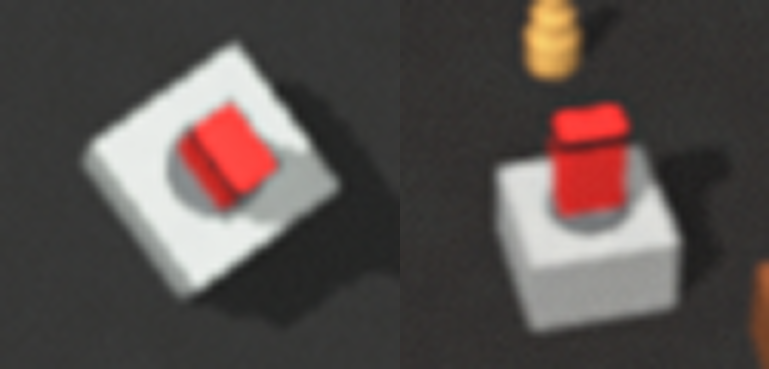

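```bash
python3 -c "
from rig import bot
print(bot.close_job())"
```

```text
the job is handed in; nothing more can be done
None
```

I closed up the four valves on the bench and handed the job in at about 53.5 s of the 210 s allowed. No verdict is reported.

- **Covers:** With empty, shut fingers I pressed each blue cover home by its red pad. The highest force I read was about 17 N. On two valves my first touch was 6–8 mm off the pad's centre, so I lifted, shifted and pressed again.
- **Screws:** I then took the driver and turned each brass screw clockwise to its stop. The slots started about 6–13° clockwise of the valve's length, so I lined the blade up with each slot rather than with the valve.
- **Driver:** I hung it back upright in its stand, opened the fingers and moved the arm clear.

My last checks in both cameras showed:

- **Cover height:** The pads are at their home height on every valve. The final top view of the valve nearest the start was partly hidden by the arm, but earlier top and side views of it agreed.
- **Slot angle:** The slots lie 86.5–89.5° from the valve's length, against a pass mark of about 74.5°. The two views of one valve differed by up to 2.5°.
- **Driver position:** The handle's top is within about 1 mm of the stand's middle, and the collar rests on the block.

One valve was knocked about 3 cm aside while the arm was elsewhere, so I measured it again before turning its screw. I never touched the turquoise and brown look-alikes or the other things on the bench, and they look unmoved in the pictures. No check failed.

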